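Hold a circuit board down in the test fixture

TASK

Run the power board through the test fixture: lay the board with the finned heat sink flat in the open nest, on its two narrow rails between the guide pins, with its pin header towards the hinge, and let go of it. Then take the pressure frame by its handle, swing it all the way down to its stops against its return spring, and finish holding it there, because it springs open as soon as it is let go. Leave the small board, the jar and the screwdriver where they are.

Things in the scene. Friction and masses are not known exactly. Their poses are not given: they have to be found in the camera images.
- board_center (a point): Power board: green board 90 x 60 x 2 mm, flat on the bench, about 0.09 kg. In its middle a finned aluminium heat sink, 44 mm (board x) x 28 mm (board y), top 28 mm above the board's underside: grip it across the 28 mm. Two 9 mm high capacitors at the -x end. Point: the board's middle, 14 mm above its underside; x along the 90 mm towards the pin header, z up.
- board_header (a point): Middle of the power board's black pin header (26 x 8 mm, 8 mm high) at the board's +x end: 38 mm from the board's middle, 6 mm above its underside.
- nest_seat (a point): Where the middle of the power board's underside belongs: between the rails' tops, 67 mm above the bench. x level, towards the hinge; y along the hinge; z up. Rails along x, 84 x 6 mm, 8 mm high, at y +-24 mm. Six tapered 6 mm guide pins stand round the board's outline, 2 mm clear of it (x +-28, y +-35; x +-50, y 0), up to 12 mm above the rails.
- hinge (a point): Middle of the frame's hinge axis, 90 mm from the nest's middle towards +x, 86 mm above the bench; axes as the nest seat's: the hinge line is y. The fixture's grey case, 50 mm high, fixed on the bench, reaches from 75 mm before the nest's middle to 115 mm beyond it (x) and 80 mm to each side (y). Two black stop posts, 10 mm thick, 85 mm high, stand on its front edge (x -69, y +-49 mm).
- frame (a joint): Opening angle of the pressure frame about its hinge, rad: 0 = down on its stops, level over the nest; 1.85 = fully open, leaning back past upright. A spring drives it open: at the stops the handle takes about 10 N downwards with the board in. The frame is a pale plate 118 x 110 x 8 mm with a window for the heat sink and four white pushers, 16 mm long, that press on the board.
- handle (a point): Middle of the handle: a black round bar, 14 mm thick, parallel to the hinge at the frame's free end, 185 mm from the hinge axis. 88 mm of it is free between its side arms, with a gap of 33 mm to the plate. Fully open it is about 263 mm above the bench; fully down 90.5 mm above the bench, 95 mm from the nest's middle on the side away from the hinge.
- nest (a joint): How far the sprung nest (rails and guide pins) is pushed down: 0 = up, 0.003 m = fully down on the probes. It starts to move at about 3 N and is all the way down at about 8 N; it stays up under the board's weight alone.
- small_board_center (a point): Bystander: small green board 52 x 38 mm with a steel connector, 12 mm high, no heat sink. Point: its middle, 6 mm above the bench.
- jar_center (a point): Bystander: brown jar with a black lid, 48 mm in diameter, 55 mm high. Point: half-way up.
- screwdriver_grip (a point): Bystander: screwdriver 150 mm long, lying flat. Point: its handle.
Mind the look-alikes: they are no part of the job. Of the things like the part that bears board_center, leave any that is turquoise or white; of the rest the larger one is meant.

How it is judged:
By the outcome, as a careful person would: the job done as asked, in the order asked, and still so for the second after the job is handed in, while the arm keeps its last pose, push and grip.
It also fails if it takes over 64 s, if anything falls off the work surface, if the arm or the gripper's body presses on something with over 40 N, if the wrist force passes 120 N, or if a joint passes its speed limit or range.

ROBOT

A 6-joint arm with a two-finger parallel gripper is mounted at the origin on the work surface. World frame = base frame: x ahead of the robot, y to its left, z up, the work surface at z = 0. Lengths are in m, angles in rad, forces in N, time in s.
With the tool pointing down it reaches from about 0.25 to 0.725 m from the base axis. Payload 9.7 kg.
Tool frame: the origin (TCP) lies at the very end of the fingers, on their centre line; the grasp point (between the pads) lies 19 mm behind it; z points along the fingers, y is the direction in which the jaws open and shut (so a half turn about z gives the same grasp; the last joint's range is limited). The gripper opens to 85 mm and grips with 20 to 120 N. Pads are 22 mm wide; open, the fingers measure 114 mm over their backs; the gripper's body (76 mm by 85 mm) begins 54 mm behind the grasp point. The pads swing forward as they close: fully open they stand 13 mm farther back than shut.
Start: joints at [-1.226, 0.087, 0.176, 1.66, 0, 1.571], TCP at [0.186, -0.518, 0.231] pointing down, gripper open.
Joint ranges: [-3.13, 3.13], [-0.85, 1.81], [-1.15, 1.24], [-2.2, 2.28], [-1.44, 1.52], [-3.14, 3.14]. Speed limits (rad/s): [2.22, 2.22, 2.57, 3.14, 3.14, 3.14].

INTERFACE

Orientations are given as a rotation vector (axis times angle).
In Python, from rig import robot gives the robot as it stands.
- The arm moves only by the tool move_arm, never from a script. Its argument "targets" is text: rows parted by semicolons, each of 7 numbers parted by spaces: the turn, a rotation vector about the tool's x, y, z in degrees, then the shift along the tool's x, y, z in cm, then the finger opening in cm, from 0 to 8.54. In form: wx wy wz tx ty tz fingers; .... A call has 1 to 20 rows; each row is the pose to reach, as a shift and turn from the pose commanded when the call began, along the tool's axes at that moment; what a row does not reach only later rows make up. A row lasts 1/12 s, in which the tool goes at most 41.7 mm and 7.16 degrees, less where a joint would pass 70% of its speed; a pose out of reach is approached as far as the arm can. A call with a gripper value outside its range is refused whole. The fingers move at their own pace and stop on an object; "newtons" is the grip in N (left out, the last holds). Time passes only in rows, so rows that repeat a pose let the fingers close. It gives the time, the measured TCP pose, the force and the opening at its end, in the units of the state.
- robot.sense(): the state, without advancing time (a new reading comes with each control period).
- robot.snapshot(name): name is "scene" or "side" or "wrist"; returns (picture, depth): 420x560x3 uint8, red, green, blue; 420x560 float32, m along the optical axis (not along the pixel's ray), 0 where there is no reading.
- robot.get_calibration(name): a dict with "K" (3x3 intrinsics, pixels), "camera_from_world" (4x4, takes a point from world to camera coordinates). Camera axes: x right, y down, z forward; pixel columns grow to the right and rows downward; lengths in m; the calibration is good to about 2 mm. A picture is of the moment at which its call begins: read the wrist's pose just before it. get_calibration takes no time and is no camera call; for the wrist camera it gives the pose at the moment of the call.
- robot.close_job(): hands the job in, once; it reports no verdict.
Trained networks look in the newest picture that a camera, given by its name, has taken for a name from the list of things; names that differ only in an ending like _2 or _b are one class to them, and where a whole thing is asked for, a point or a joint stands for the part that bears it (a point fixed in the world has none). Each returns a list of dicts, best first, with "conf" (0 to 1); they miss things now and then, are a little off and sometimes report something else, mostly with a low value. They report only what shows in the picture. A call takes as long as a camera call. They do not tell look-alikes from the thing itself.
- robot.recognise(camera, thing): "location" ([column, row] in pixels, amid what is visible of it).
The state is a dict: "t": time; "joints": joint angles; "dq": joint speeds; "joint_efforts": joint torques, N m; "tcp_pos": TCP position; "eef_rot": TCP orientation; "wrist_force": force on the tool from outside, world axes, zero at the start; "moment": the same for the moment, N m; "grip_width": opening from 0.0 (shut) to 1.0 (fully open).
Only numpy, scipy, OpenCV 4.12 (cv2) and the standard library are available. Lean on these libraries where they do the work, as an engineer would, in place of code of your own. Each camera call takes 0.05 s, during which the arm holds its last target.

## Working session

There is one attempt and no reset: what is moved stays moved. The work goes in short steps, Python scripts to look and compute and a tool call to move; the robot and the scene stay as the last step left them, time stands still between calls to the robot, and variables do not carry over. Pictures are saved under pics/ and viewed, and the job is handed in when it is done.

Besides the shell and the picture viewer there is one more tool, called as name(argument=value, ...) on one line, values as JSON. move_arm: Moves the arm, as the interface text tells. Its arguments: {"type":"object","properties":{"targets":{"type":"string"},"newtons":{"type":"number"}},"required":["targets"]}

```bash
mkdir -p pics; ls; python3 - <<'E'
from rig import robot
import cv2
for n in("scene","side","wrist"):
    p,d=robot.snapshot(n); cv2.imwrite(f"pics/a_{n}.png",p[:,:,::-1])
    c=robot.get_calibration(n); print(n,c["K"].tolist(),c["camera_from_world"].round(3).tolist())
print(robot.sense())
for t in("board_center","board_header","nest_seat","hinge","handle","frame"):
  for n in("scene","side"):
    try: print(t,n,robot.recognise(n,t))
    except Exception as e: print(t,n,e)
E
```

```text
pics
scene [[401.1982149953095, 0.0, 277.97788126676676], [0.0, 401.1982149953095, 212.57715553044832], [0.0, 0.0, 1.0]] [[0.534, 0.846, -0.002, -0.398], [0.646, -0.409, -0.644, -0.233], [-0.546, 0.342, -0.765, 1.136], [0.0, 0.0, 0.0, 1.0]]
side [[415.8992058475964, 0.0, 284.26367897054104], [0.0, 415.8992058475964, 206.3753018311711], [0.0, 0.0, 1.0]] [[-0.998, -0.055, 0.014, 0.534], [-0.047, 0.658, -0.752, 0.012], [0.033, -0.751, -0.659, 1.098], [0.0, 0.0, 0.0, 1.0]]
wrist [[342.87135532890164, 0.0, 276.9585545636009], [0.0, 342.87135532890164, 202.1424614564556], [0.0, 0.0, 1.0]] [[0.338, -0.941, -0.001, -0.549], [-0.89, -0.32, 0.324, -0.042], [-0.306, -0.109, -0.946, 0.383], [0.0, 0.0, 0.0, 1.0]]
{'t': 0.15, 'joints': array([-1.22599151e+00,  8.73249553e-02,  1.75329819e-01,  1.65981147e+00,
       -1.14805957e-05,  1.57080525e+00]), 'dq': array([-0.00100921, -0.00036124,  0.0020585 ,  0.00118278, -0.00032128,
        0.00060729]), 'joint_efforts': array([ 3.10221461e-03, -5.20760643e+01,  4.65044475e+01,  1.38089043e-02,
        1.71158940e-04,  1.57101715e-05]), 'tcp_pos': arra
[... 986 characters left out ...]
.9], 'conf': 0.91}, {'location': [295.3, 349.3], 'conf': 0.81}, {'location': [354.5, 287.5], 'conf': 0.57}, {'location': [306.7, 301.0], 'conf': 0.2}]
nest_seat scene [{'location': [138.4, 258.0], 'conf': 0.61}]
nest_seat side [{'location': [309.0, 158.2], 'conf': 0.92}]
hinge scene [{'location': [136.3, 257.9], 'conf': 0.91}]
hinge side [{'location': [311.5, 158.6], 'conf': 0.74}, {'location': [297.5, 164.4], 'conf': 0.33}]
handle scene [{'location': [85.6, 214.1], 'conf': 0.73}]
handle side []
frame scene [{'location': [279.3, 218.9], 'conf': 0.64}, {'location': [83.4, 213.6], 'conf': 0.63}, {'location': [138.1, 256.7], 'conf': 0.43}]
frame side [{'location': [329.2, 110.3], 'conf': 0.86}]
```

View pics/a_scene.png

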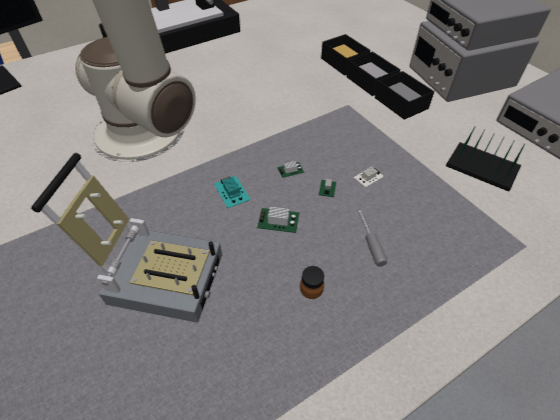

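View pics/a_side.png

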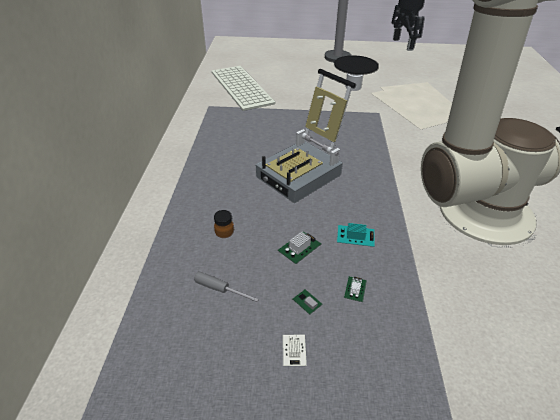

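View pics/a_wrist.png

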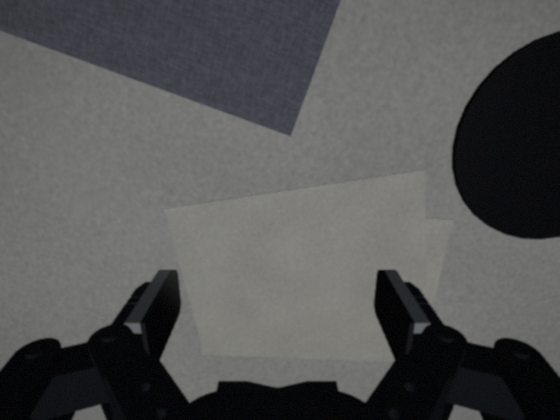

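The power board is the larger green one, at scene (279,218) and side (299,246). The fixture is at scene (165,265) with its frame open. The smaller green board with fins, the turquoise board and the white board are look-alikes. Next I'll zoom in and measure.

```bash
cat > h.py <<'E'
import numpy as np,cv2
from rig import robot
def w(n,uv,d,c=None):
    c=c or robot.get_calibration(n);K=c["K"];T=np.linalg.inv(c["camera_from_world"])
    u,v=np.asarray(uv,float).T; p=np.stack([(u-K[0,2])/K[0,0]*d,(v-K[1,2])/K[1,1]*d,d],-1)
    return p@T[:3,:3].T+T[:3,3]
def cloud(n,d,c=None):
    v,u=np.mgrid[0:420,0:560]; P=w(n,np.stack([u.ravel(),v.ravel()],-1),d.ravel().astype(float),c); P[d.ravel()==0]=np.nan
    return P.reshape(420,560,3)
E
python3 - <<'E'
from h import *
for n,(a,b,x,y) in dict(scene=(250,200,310,240),side=(270,225,330,270)).items():
    p,d=robot.snapshot(n); np.savez(f"{n}.npz",p=p,d=d)
    P=cloud(n,d); 
    cv2.imwrite(f"pics/b_{n}.png",cv2.resize(p[b:y,a:x,::-1],None,fx=12,fy=12,interpolation=cv2.INTER_CUBIC))
    q=P[b:y,a:x].reshape(-1,3); s=q[(q[:,2]>0.02)]; print(n,len(s),np.median(s,0),s.min(0),s.max(0))
    r=cv2.minAreaRect((s[:,:2]*1000).astype(np.float32)); print(r)
    hsv=cv2.cvtColor(p[b:y,a:x],cv2.COLOR_RGB2HSV).reshape(-1,3)
    g=q[(hsv[:,0]>40)&(hsv[:,0]<90)&(hsv[:,1]>90)&(q[:,2]<.015)]
    print(len(g),g.mean(0),cv2.minAreaRect((g[:,:2]*1000).astype(np.float32)))
p=np.load("scene.npz")["p"];cv2.imwrite("pics/b_fix.png",cv2.resize(p[140:330,20:230,::-1],None,fx=3.1,fy=3.1,interpolation=cv2.INTER_CUBIC))
p=np.load("side.npz")["p"];cv2.imwrite("pics/b_fix2.png",cv2.resize(p[50:210,230:400,::-1],None,fx=3.7,fy=3.7,interpolation=cv2.INTER_CUBIC))
E
```

```text
scene 239 [0.49065461 0.15967117 0.02735622] [0.46440814 0.13489282 0.02033627] [0.51454044 0.18562424 0.03106531]
((489.69085693359375, 160.03399658203125), (44.37002944946289, 30.009605407714844), 48.195526123046875)
342 [0.49909022 0.15684036 0.00265487] ((490.0860595703125, 161.26559448242188), (87.15721130371094, 60.46538162231445), 48.85915756225586)
side 188 [0.48914726 0.16356945 0.02494698] [0.46526621 0.13778952 0.02006335] [0.51420858 0.18902147 0.02934882]
((489.3034973144531, 162.83001708984375), (46.06435012817383, 29.818767547607422), 48.70524978637695)
287 [4.90140913e-01 1.77603348e-01 1.35239042e-04] ((489.5430908203125, 162.4495086669922), (89.54132080078125, 58.751895904541016), 47.92532730102539)
```

View pics/b_scene.png

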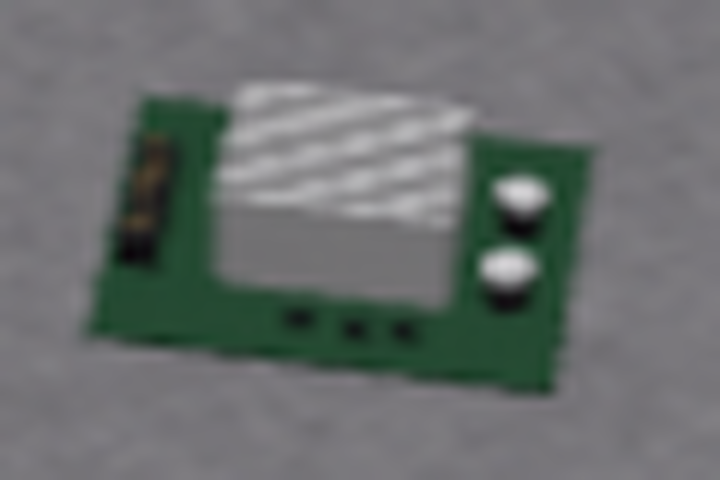

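View pics/b_side.png

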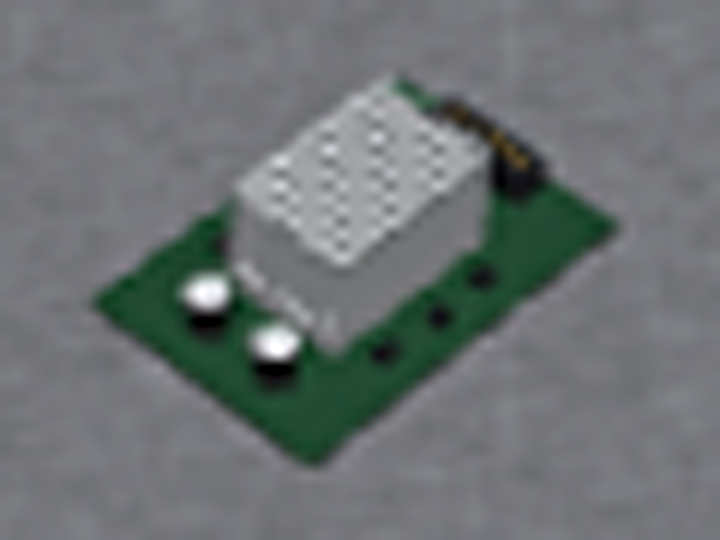

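View pics/b_fix.png

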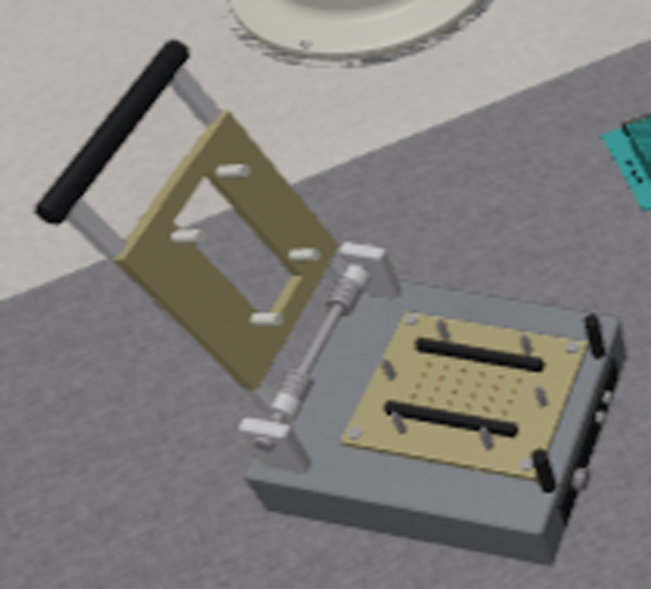

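View pics/b_fix2.png

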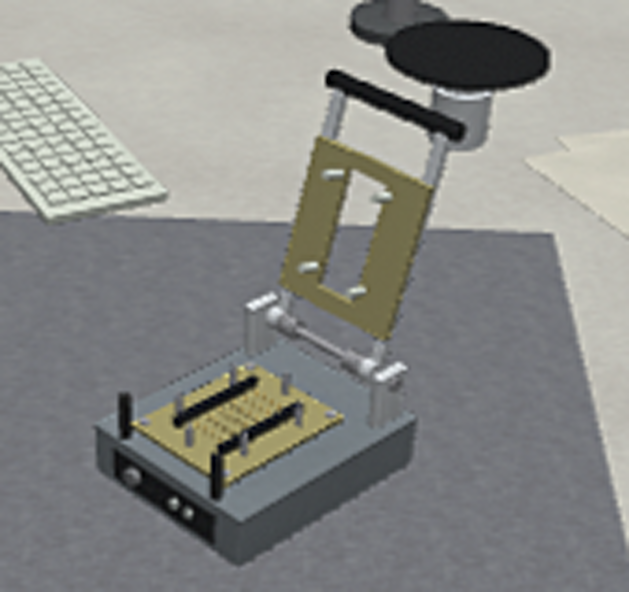

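```bash
cat >> h.py <<'E'
def plane(n,uv,z,c=None):
    c=c or robot.get_calibration(n);K=c["K"];T=np.linalg.inv(c["camera_from_world"])
    uv=np.atleast_2d(np.asarray(uv,float)); r=np.stack([(uv[:,0]-K[0,2])/K[0,0],(uv[:,1]-K[1,2])/K[1,1],np.ones(len(uv))],-1)@T[:3,:3].T
    return T[:3,3]+r*((z-T[2,3])/r[:,2])[:,None]
E
python3 - <<'E'
from h import *
print("header",plane("scene",[250+150/12,200+200/12],.008),plane("side",[270+490/12,225+145/12],.008))
A=np.array([[418,345],[543,363],[390,407],[517,428]])/3.1+[20,140]
R=plane("scene",A,.067);print("rails",R)
A2=np.array([[180,420],[255,382],[222,450],[298,406]])/3.7+[230,50]
R2=plane("side",A2,.067);print(R2, R.mean(0),R2.mean(0))
for n,S in(("scene",[[592,318],[540,455]]),("side",[[125,397],[217,452]])):
    o,f=((20,140),3.1) if n=="scene" else ((230,50),3.7)
    print("posts",plane(n,np.array(S)/f+o,.085))
for n,S in(("scene",[[175,48],[50,212]]),("side",[[335,76],[458,130]])):
    o,f=((20,140),3.1) if n=="scene" else ((230,50),3.7)
    print("handle ends",plane(n,np.array(S)/f+o,.263))
# case top cloud
for n in("scene","side"):
    d=np.load(n+".npz")["d"];P=cloud(n,d).reshape(-1,3)
    m=(abs(P[:,2]-.05)<.004)&(P[:,0]>.2)&(P[:,0]<.75)&(P[:,1]<.1)
    s=P[m];m=np.linalg.norm(s[:,:2]-np.median(s[:,:2],0),axis=1)<.16
    print(n,m.sum(),s[m].mean(0),cv2.minAreaRect((s[m][:,:2]*1000).astype(np.float32)))
    h=P[(P[:,2]>.24)&(P[:,2]<.28)&(P[:,0]>.2)&(P[:,0]<.6)&(P[:,1]<.0)&(P[:,1]>-.4)]
    if len(h): print("h",len(h),h.min(0),h.max(0),cv2.minAreaRect((h[:,:2]*1000).astype(np.float32)))
E
```

```text
header [[0.4672677  0.13322528 0.008     ]] [[0.46258027 0.13688962 0.008     ]]
rails [[ 0.47263189 -0.11407395  0.067     ]
 [ 0.52752013 -0.05283691  0.067     ]
 [ 0.50700854 -0.14527804  0.067     ]
 [ 0.56206053 -0.08579253  0.067     ]]
[[ 0.55502576 -0.07918832  0.067     ]
 [ 0.50141572 -0.13302475  0.067     ]
 [ 0.52254091 -0.04452805  0.067     ]
 [ 0.46849541 -0.10368747  0.067     ]] [ 0.51730527 -0.09949536  0.067     ] [ 0.51186945 -0.09010715  0.067     ]
posts [[ 0.52560798 -0.01531018  0.085     ]
 [ 0.59729913 -0.08363597  0.085     ]]
posts [[ 0.59530187 -0.07960754  0.085     ]
 [ 0.52522579 -0.01756938  0.085     ]]
handle ends [[ 0.36908123 -0.16461082  0.263     ]
 [ 0.45675684 -0.24638971  0.263     ]]
handle ends [[ 0.45354384 -0.24186704  0.263     ]
 [ 0.37002962 -0.15932304  0.263     ]]
scene 3286 [ 0.50992868 -0.1266576   0.05014774] ((499.9564514160156, -115.30615234375), (189.78897094726562, 161.5495147705078), 46.04882049560547)
h 871 [ 0.36817518 -0.25362461  0.24002688] [ 0.4615383  -0.15989512  0.27124891] ((415.56195068359375, -205.08419799804688), (19.401569366455078, 123.93867492675781), 45.7366943359375)
side 1035 [ 0.48970943 -0.10292951  0.04825217] ((499.7278137207031, -112.04803466796875), (191.97030639648438, 160.78323364257812), 45.83261489868164)
h 271 [ 0.36598091 -0.24737756  0.24046354] [ 0.46035476 -0.15806917  0.26886619] ((415.96380615234375, -201.78884887695312), (16.133338928222656, 124.15969848632812), 47.74879837036133)
```

```bash
cat >> h.py <<'E'
from scipy.spatial.transform import Rotation as Ro
def Rdown(yaw_y):  # tool z down, tool y at world yaw (deg)
    a=np.radians(yaw_y); y=np.array([np.cos(a),np.sin(a),0]);z=np.array([0,0,-1.]);return Ro.from_matrix(np.stack([np.cross(y,z),y,z],1))
def go(p,yaw,s=None):
    s=s or robot.sense();R0=Ro.from_rotvec(s["eef_rot"]);R=Rdown(yaw)
    print("turn",np.degrees((R0.inv()*R).as_rotvec()).round(1),"shift cm",(R0.inv().apply(np.array(p)-s["tcp_pos"])*100).round(2))
E
python3 - <<'E'
from h import *
s=robot.sense()
print(Ro.from_rotvec(s["eef_rot"]).as_matrix().round(3))
go(s["tcp_pos"]+[0,0,.19],-43)
go([.513,-.0985,.42],-43)
go([.57,.0,.42],-43)
E
```

```text
[[ 0.941  0.338 -0.   ]
 [ 0.338 -0.941  0.   ]
 [-0.    -0.    -1.   ]]
turn [ -0.   -0.  -27.2] shift cm [ -0.  -0. -19.]
turn [ -0.   -0.  -27.2] shift cm [ 44.95 -28.39 -18.87]
turn [ -0.   -0.  -27.2] shift cm [ 53.64 -35.74 -18.87]
```

move_arm(targets="0 0 -5 0 0 -4 8.5;0 0 -10 0 0 -8 8.5;0 0 -15 0 0 -12 8.5;0 0 -20 0 0 -16 8.5;0 0 -27 0 0 -19 8.5;0 0 -27 4 -2.5 -19 8.5;0 0 -27 45 -28.4 -19 8.5;0 0 -27 45 -28.4 -19 8.5;0 0 -27 45 -28.4 -19 8.5;0 0 -27 45 -28.4 -19 8.5;0 0 -27 45 -28.4 -19 8.5;0 0 -27 45 -28.4 -19 8.5;0 0 -27 45 -28.4 -19 8.5;0 0 -27 45 -28.4 -19 8.5;0 0 -27 45 -28.4 -19 8.5;0 0 -27 45 -28.4 -19 8.5;0 0 -27 45 -28.4 -19 8.5;0 0 -27 45 -28.4 -19 8.5;0 0 -27 45 -28.4 -19 8.5;0 0 -27 45 -28.4 -19 8.5")

```text
t: 2.52
tcp_pos: [0.5143, -0.0968, 0.4205]
eef_rot: [-2.881, -1.251, 0.002]
wrist_force: [0.7, -0.7, -0.8]
grip_width: 0.996
```

```bash
python3 - <<'E'
from h import *
s=robot.sense();print(s["t"],s["joints"],s["tcp_pos"],s["dq"])
c=robot.get_calibration("wrist");p,d=robot.snapshot("wrist");np.savez("w1.npz",p=p,d=d,K=c["K"],T=c["camera_from_world"])
cv2.imwrite("pics/w1.png",p[:,:,::-1])
E
```

```text
2.5167 [-1.86027976e-01  2.02890660e-01  6.98145990e-01  2.06739990e+00
 -5.72161065e-05  2.13632872e+00] [ 0.51434699 -0.09681877  0.42050885] [-0.04713003 -0.03222511 -0.01204831  0.00543953 -0.00576441 -0.01552541]
```

View pics/w1.png

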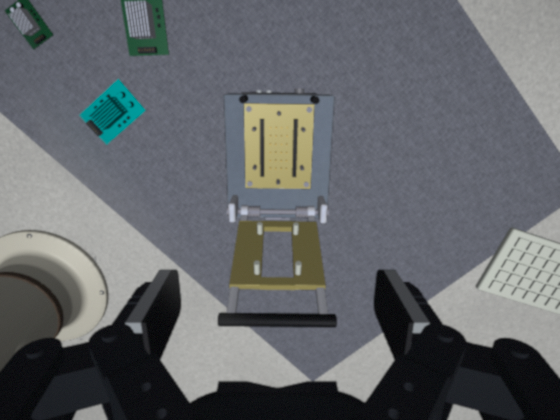

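```bash
python3 - <<'E'
from h import *
p=np.load("w1.npz")["p"];cv2.imwrite("pics/w1z.png",cv2.resize(p[85:230,215:345,::-1],None,fx=4.1,fy=4.1,interpolation=cv2.INTER_CUBIC))
E
```

```text
(no output)
```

View pics/w1z.png

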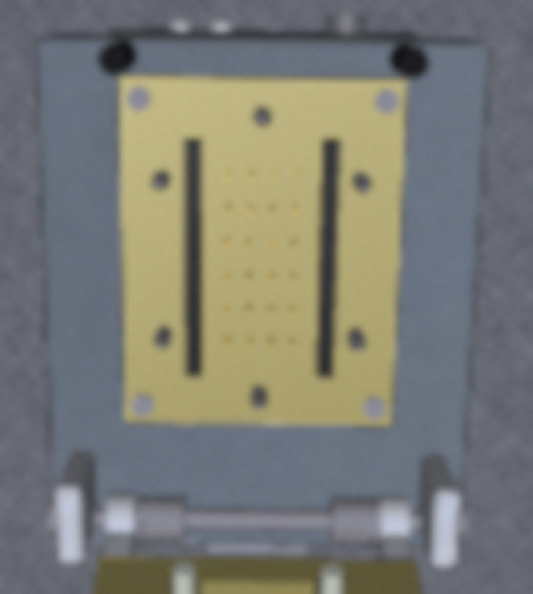

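```bash
python3 - <<'E'
from h import *
from scipy.optimize import least_squares
f=np.load("w1.npz");c=dict(K=f["K"],camera_from_world=f["T"])
z=lambda a:(np.array(a)-1.5)/4.1+[215,85]
# rail end centres
pts=[((-42,24),.067,(193,139)),((42,24),.067,(193.5,377)),((-42,-24),.067,(331,139)),((42,-24),.067,(325,377))]
# pins mid-height
pts+=[((-50,0),.073,(262,116)),((50,0),.073,(259,397)),((-28,35),.073,(161,180)),((28,35),.073,(163,337)),((-28,-35),.073,(362,182)),((28,-35),.073,(357,340))]
X=[];M=[]
for m,h,u in pts: X.append(plane("wrist",z(u),h,c)[0,:2]);M.append(m)
X=np.array(X);M=np.array(M)/1000
def r(q,s=1):
    a=q[2];R=np.array([[np.cos(a),-np.sin(a)],[np.sin(a),np.cos(a)]]);return ((M@R.T+q[:2])-X).ravel()
for sl in(slice(0,4),slice(0,10)):
    M0,X0=M,X;M,X=M[sl],X[sl]
    o=least_squares(r,[.513,-.0985,-2.34]);print(o.x[:2],np.degrees(o.x[2]));print((o.fun.reshape(-1,2)*1000).round(1).tolist());M,X=M0,X0
E
```

```text
[ 0.51311292 -0.10064147] -133.9298974933549
[[34.6, -33.4], [35.0, -32.6], [-34.9, 32.5], [-34.7, 33.5]]
[ 0.51357283 -0.10015967] -133.66515094528395
[[35.0, -32.7], [35.7, -32.2], [-34.6, 33.0], [-34.2, 33.8], [0.1, -0.0], [-0.7, -0.7], [50.3, -48.2], [49.8, -48.7], [-50.5, 47.9], [-50.9, 47.8]]
```

```bash
cat > fit.py <<'E'
from h import *
from scipy.optimize import least_squares
def fit(M,X,q0):
    M=np.array(M)/1000;X=np.array(X)
    def r(q):
        a=q[2];R=np.array([[np.cos(a),-np.sin(a)],[np.sin(a),np.cos(a)]]);return ((M@R.T+q[:2])-X).ravel()
    o=least_squares(r,q0);print(o.x[:2].round(4),np.degrees(o.x[2]).round(2),(o.fun.reshape(-1,2)*1000).round(1).tolist());return o.x
E
python3 - <<'E'
from fit import *
f=np.load("w1.npz");c=dict(K=f["K"],camera_from_world=f["T"])
z=lambda a:(np.array(a)-1.5)/4.1+[215,85]
pts=[((-42,-24),.067,(193,139)),((42,-24),.067,(193.5,377)),((-42,24),.067,(331,139)),((42,24),.067,(325,377))]
pts+=[((-50,0),.073,(262,116)),((50,0),.073,(259,397)),((-28,-35),.073,(161,180)),((28,-35),.073,(163,337)),((-28,35),.073,(362,182)),((28,35),.073,(357,340))]
X=[plane("wrist",z(u),h,c)[0,:2] for m,h,u in pts];M=[m for m,_,_ in pts]
fit(M[:4],X[:4],[.513,-.1,-2.34]);fit(M,X,[.513,-.1,-2.34])
a=np.radians(-134)
# handle
print("handle", plane("wrist",[[219,320],[336,321]],.263,c))
go([.4895,.161,.20],-41.6)
E
```

```text
[ 0.5131 -0.1006] -133.49 [[-0.3, 0.0], [0.5, 0.4], [-0.4, -0.5], [0.2, 0.1]]
[ 0.5136 -0.1002] -133.57 [[0.2, 0.5], [1.0, 0.9], [0.1, -0.1], [0.6, 0.6], [0.1, 0.0], [-0.6, -0.8], [-0.4, 0.1], [-0.9, -0.4], [0.1, -0.3], [-0.2, -0.5]]
handle [[ 0.3667088  -0.16543974  0.263     ]
 [ 0.45633782 -0.25069148  0.263     ]]
turn [-0.   0.  -1.6] shift cm [ 17.24 -19.45  22.1 ]
```

move_arm(targets="0 0 -1.6 17.2 -19.5 5 8.5;0 0 -1.6 17.2 -19.5 5 8.5;0 0 -1.6 17.2 -19.5 5 8.5;0 0 -1.6 17.2 -19.5 5 8.5;0 0 -1.6 17.2 -19.5 5 8.5;0 0 -1.6 17.2 -19.5 5 8.5;0 0 -1.6 17.2 -19.5 20 8.5;0 0 -1.6 17.2 -19.5 20 8.5;0 0 -1.6 17.2 -19.5 20 8.5;0 0 -1.6 17.2 -19.5 20 8.5;0 0 -1.6 17.2 -19.5 20 8.5;0 0 -1.6 17.2 -19.5 20 8.5;0 0 -1.6 17.2 -19.5 20 8.5;0 0 -1.6 17.2 -19.5 20 8.5")

```text
t: 3.73
tcp_pos: [0.4903, 0.1603, 0.2244]
eef_rot: [2.866, 1.285, 0.007]
wrist_force: [0.8, 0.2, -0.4]
grip_width: 0.994
```

```bash
python3 - <<'E'
from h import *
s=robot.sense();print(s["t"],s["joints"],s["tcp_pos"],s["dq"])
c=robot.get_calibration("wrist");p,d=robot.snapshot("wrist");np.savez("w2.npz",p=p,d=d,K=c["K"],T=c["camera_from_world"])
cv2.imwrite("pics/w2.png",p[:,:,::-1])
E
```

```text
3.7333 [ 3.15926235e-01 -1.92272351e-03  7.05140326e-02  1.63895189e+00
 -3.49086613e-05  2.61463415e+00] [0.49032981 0.16026576 0.22435582] [ 0.00462139  0.00356702 -0.00462874 -0.00867789  0.00133385  0.00155121]
```

View pics/w2.png

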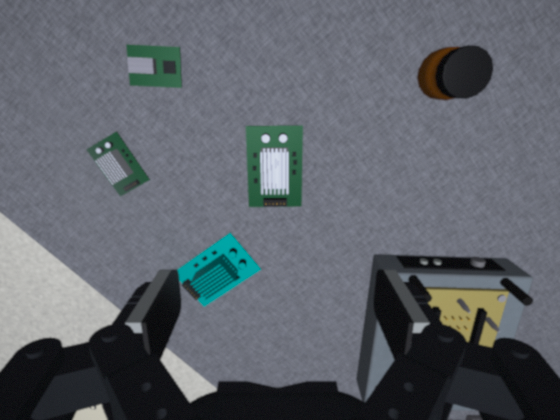

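The power board's outline runs from (247,125) to (302,208), with the header at (275,202) pointing towards the hinge side. I'll fit its pose from these.

```bash
python3 - <<'E'
from fit import *
f=np.load("w2.npz");c=dict(K=f["K"],camera_from_world=f["T"]);p=f["p"];o=(235,115)
cv2.imwrite("pics/w2z.png",cv2.resize(p[115:218,235:315,::-1],None,fx=5.8,fy=5.8,interpolation=cv2.INTER_CUBIC))
h=cv2.cvtColor(p,cv2.COLOR_RGB2HSV);m=((h[...,0]>45)&(h[...,0]<85)&(h[...,1]>110)).astype(np.uint8);q=np.zeros_like(m);q[115:218,235:315]=m[115:218,235:315]
yx=np.argwhere(q)[:,::-1].astype(np.float32);hull=cv2.convexHull(yx)
B=plane("wrist",hull[:,0],.002,c)[:,:2];r=cv2.minAreaRect((B*1000).astype(np.float32));print("outline",r)
d=f["d"];P=cloud("wrist",d,c)[115:218,235:315].reshape(-1,3);s=P[P[:,2]>.022];print("sink",len(s),np.median(s,0),cv2.minAreaRect((s[:,:2]*1000).astype(np.float32)))
print("header",plane("wrist",[275,202],.008,c))
E
```

```text
outline ((488.51617431640625, 161.3753204345703), (87.21244812011719, 57.64341735839844), 48.62876510620117)
sink 632 [0.48915223 0.16356536 0.03022615] ((488.15631103515625, 161.9173583984375), (44.66144561767578, 27.58395767211914), 48.723228454589844)
header [[0.46392663 0.13263772 0.008     ]]
```

View pics/w2z.png

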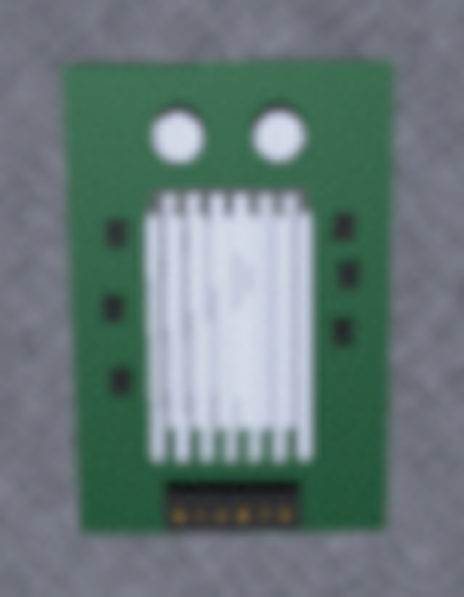

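```bash
python3 - <<'E'
from h import *
go([.4885,.1617,.06],-41.4);go([.4885,.1617,.008],-41.4)
E
```

```text
turn [ 0.1 -0.2 -0.3] shift cm [-0.08 -0.25 16.4 ]
turn [ 0.1 -0.2 -0.3] shift cm [-0.1  -0.26 21.6 ]
```

move_arm(targets="0 0 -0.3 -0.1 -0.25 4 5.5;0 0 -0.3 -0.1 -0.25 8 5.5;0 0 -0.3 -0.1 -0.25 12 5.5;0 0 -0.3 -0.1 -0.25 15 5.5;0 0 -0.3 -0.1 -0.25 16.4 5.5;0 0 -0.3 -0.1 -0.25 16.4 5.5;0 0 -0.3 -0.1 -0.25 16.4 5.5;0 0 -0.3 -0.1 -0.25 16.4 5.5")

```text
t: 4.45
tcp_pos: [0.4881, 0.1619, 0.0597]
eef_rot: [2.862, 1.294, 0.005]
wrist_force: [0.8, -0.8, -0.1]
grip_width: 0.645
```

```bash
python3 - <<'E'
from h import *
s=robot.sense();print(s["tcp_pos"],s["wrist_force"],s["grip_width"])
go([.4885,.1617,.008],-41.4)
E
```

```text
[0.48810244 0.16190021 0.059688  ] [ 0.84663122 -0.76677908 -0.11970852] 0.6453817553357895
turn [ 0.1 -0.2  0. ] shift cm [-0.    0.03  5.17]
```

move_arm(targets="0 0 0 0 0 2 5.5;0 0 0 0 0 4 5.5;0 0 0 0 0 4.8 5.5;0 0 0 0 0 5.1 5.5;0 0 0 0 0 5.1 5.5;0 0 0 0 0 5.1 5.5")

```text
t: 4.95
tcp_pos: [0.4875, 0.1618, 0.0078]
eef_rot: [2.862, 1.294, 0.003]
wrist_force: [0.4, 0.4, 0.2]
grip_width: 0.645
```

move_arm(targets="0 0 0 0 0 0 2;0 0 0 0 0 0 2;0 0 0 0 0 0 2;0 0 0 0 0 0 2;0 0 0 0 0 0 2;0 0 0 0 0 0 2;0 0 0 0 0 0 2;0 0 0 0 0 0 2;0 0 0 0 0 0 2;0 0 0 0 0 0 2", newtons=40)

```text
t: 5.78
tcp_pos: [0.4874, 0.1618, 0.0074]
eef_rot: [2.862, 1.294, 0.003]
wrist_force: [-1.5, -0.5, 5.4]
grip_width: 0.318
```

```bash
python3 - <<'E'
from h import *
s=robot.sense();print(s)
p,d=robot.snapshot("wrist");cv2.imwrite("pics/w3.png",p[:,:,::-1])
E
```

```text
{'t': 5.7833, 'joints': array([ 3.20501918e-01,  3.04134592e-02, -3.17946892e-01,  1.22057195e+00,
        1.04482141e-05,  2.61291659e+00]), 'dq': array([-0.00024009, -0.00037129, -0.00091457, -0.00114276, -0.00080731,
        0.00072559]), 'joint_efforts': array([ 9.17305355e-02, -4.42652750e+01,  4.26108563e+01, -2.62932340e-01,
        1.39601986e-02,  1.51757195e-03]), 'tcp_pos': array([0.48738404, 0.16178858, 0.00744201]), 'eef_rot': array([2.8624765 , 1.29409143, 0.00291369]), 'wrist_force': array([-1.52005714, -0.50169682,  5.44923705]), 'moment': array([-0.08518784,  0.06742718,  0.01758938]), 'grip_width': 0.3180907430833611}
```

View pics/w3.png

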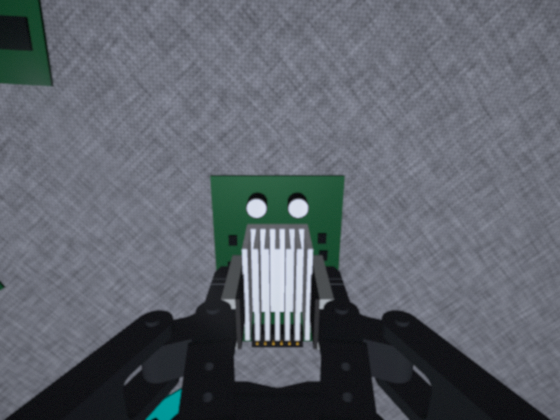

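move_arm(targets="0 0 0 0 0 -1 2;0 0 0 0 0 -3 2;0 0 0 0 0 -6 2;0 0 0 0 0 -9 2;0 0 0 0 0 -12 2;0 0 0 0 0 -14 2;0 0 0 0 0 -15 2;0 0 0 0 0 -15 2;0 0 0 0 0 -15 2;0 0 0 0 0 -15 2")

```text
t: 6.67
tcp_pos: [0.4861, 0.1613, 0.1546]
eef_rot: [-2.862, -1.294, 0.004]
wrist_force: [-0.5, 0.5, -1.2]
grip_width: 0.322
```

```bash
python3 - <<'E'
from h import *
s=robot.sense();print(s["tcp_pos"],s["eef_rot"],s["wrist_force"],s["grip_width"])
c=robot.get_calibration("wrist");p,d=robot.snapshot("wrist");np.savez("w4.npz",p=p,d=d,K=c["K"],T=c["camera_from_world"])
cv2.imwrite("pics/w4.png",cv2.resize(p[150:360,180:380,::-1],None,fx=2.8,fy=2.8,interpolation=cv2.INTER_CUBIC))
E
```

```text
[0.48605768 0.16133926 0.15461399] [-2.86242101 -1.29403768  0.0037703 ] [-0.49920799  0.54018592 -1.23976593] 0.32242791525186854
```

View pics/w4.png

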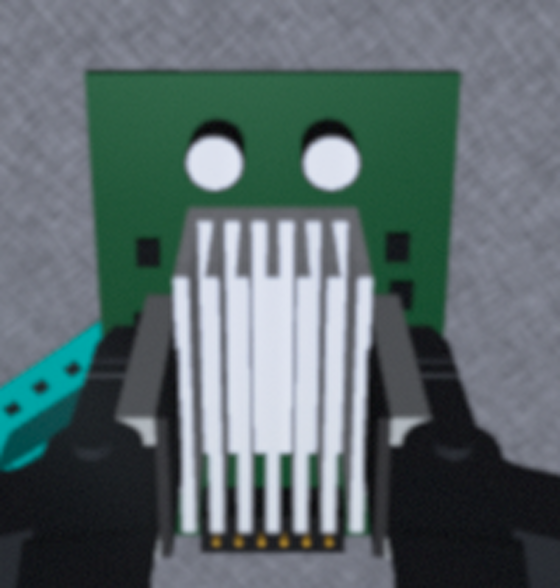

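```bash
python3 - <<'E'
from fit import *
f=np.load("w4.npz");c=dict(K=f["K"],camera_from_world=f["T"])
P=cloud("wrist",f["d"],c)
for v,u in((182,230),(182,280),(182,330),(230,225),(230,330)): print(P[v-1:v+2,u-1:u+2].reshape(-1,3).mean(0).round(4))
uv=(np.array([[87,72],[460,72],[102,320],[444,320]])-.9)/2.8+[180,150]
q=plane("wrist",uv,.149,c)[:,:2];print(q.round(4),np.linalg.norm(q[0]-q[1]))
e=q[1]-q[0];yaw=np.degrees(np.arctan2(e[1],e[0]));print("edge dir",yaw)
# side lines direction
for a,b in((0,2),(1,3)): e=q[b]-q[a];print("side dir",np.degrees(np.arctan2(e[1],e[0])))
y=q[1]-q[0];y/=np.linalg.norm(y);x=np.array([-y[1],y[0]])  # candidate
tcp=np.array([.48606,.16134]);m=(q[0]+q[1])/2
xd=np.array([np.cos(np.radians(-131.4)),np.sin(np.radians(-131.4))]);ctr=m+.045*xd;print("centre",ctr,"off vs tcp in board x,y",(ctr-tcp)@xd,(ctr-tcp)@[-xd[1],xd[0]])
E
```

```text
[0.4993 0.2075 0.1514]
[0.516  0.1927 0.1513]
[0.5328 0.1779 0.151 ]
[0.4813 0.1922 0.1513]
[0.5183 0.1597 0.1515]
[[0.4942 0.2152]
 [0.5393 0.1755]
 [0.4643 0.1814]
 [0.5096 0.1416]] 0.06008955130385505
edge dir -41.302326234442695
side dir -131.57087744429805
side dir -131.26181324051842
centre [0.48700336 0.16158927] off vs tcp in board x,y -0.0008108327118501931 0.0005427777304468679
```

```bash
python3 - <<'E'
from h import *
go([.5126,-.1004,.155],-43.5)
E
```

```text
turn [-0.1  0.1  2.2] shift cm [-17.89  19.29  -0.04]
```

move_arm(targets="0 0 0.5 -1 1 0 2;0 0 1 -2.8 3 0 2;0 0 1.5 -4.6 5 0 2;0 0 2.2 -6.5 7 0 2;0 0 2.2 -8.4 9 0 2;0 0 2.2 -10.3 11 0 2;0 0 2.2 -12.1 13 0 2;0 0 2.2 -14 15 0 2;0 0 2.2 -15.8 17 0 2;0 0 2.2 -17.2 18.5 0 2;0 0 2.2 -17.9 19.3 0 2;0 0 2.2 -17.9 19.3 0 2;0 0 2.2 -17.9 19.3 0 2;0 0 2.2 -17.9 19.3 0 2")

```text
t: 7.88
tcp_pos: [0.5131, -0.0995, 0.1558]
eef_rot: [-2.886, -1.239, 0.001]
wrist_force: [-1.3, 0.6, -2.1]
grip_width: 0.319
```

```bash
python3 - <<'E'
from h import *
s=robot.sense();print(s["tcp_pos"],s["eef_rot"],s["wrist_force"],s["grip_width"])
c=robot.get_calibration("wrist");p,d=robot.snapshot("wrist");np.savez("w5.npz",p=p,d=d,K=c["K"],T=c["camera_from_world"])
cv2.imwrite("pics/w5.png",p[:,:,::-1])
p,d=robot.snapshot("side");cv2.imwrite("pics/s5.png",cv2.resize(p[30:230,200:500,::-1],None,fx=2.6,fy=2.6))
p,d=robot.snapshot("scene");cv2.imwrite("pics/c5.png",cv2.resize(p[60:340,0:320,::-1],None,fx=2,fy=2))
go([.5126,-.1004,.085],-43.5)
E
```

```text
[ 0.51308083 -0.09949971  0.15575024] [-2.88587157e+00 -1.23932710e+00  1.05736340e-03] [-1.29630418  0.56540204 -2.10146673] 0.31855361100592894
turn [-0. -0.  0.] shift cm [-0.12  0.02  7.12]
```

View pics/w5.png

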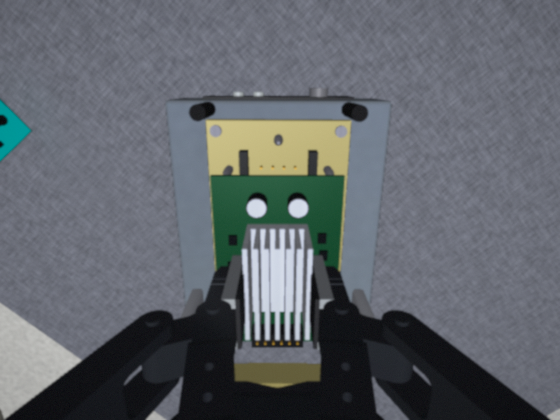

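View pics/s5.png

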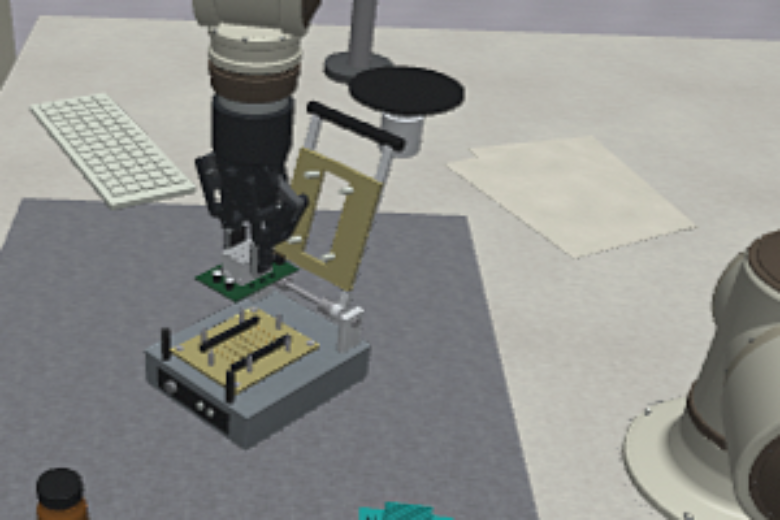

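View pics/c5.png

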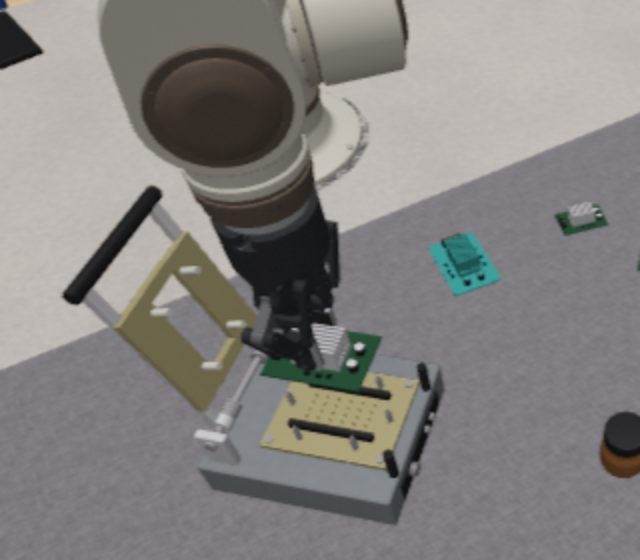

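```bash
python3 - <<'E'
from fit import *
f=np.load("w5.npz");p=f["p"]
cv2.imwrite("pics/w5z.png",cv2.resize(p[90:215,165:395,::-1],None,fx=3.4,fy=3.4,interpolation=cv2.INTER_CUBIC))
E
```

```text
(no output)
```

View pics/w5z.png

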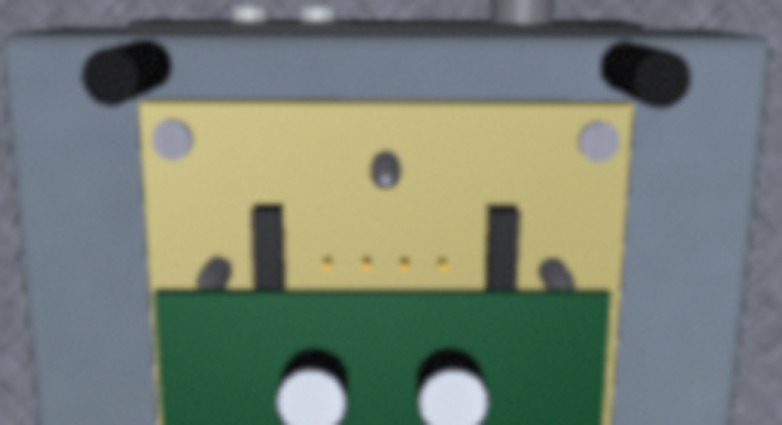

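```bash
python3 - <<'E'
from fit import *
f=np.load("w5.npz");c=dict(K=f["K"],camera_from_world=f["T"])
z=lambda a:(np.array(a)-1.2)/3.4+[165,90]
pts=[((-69,-49),.085,(107,79)),((-69,49),.085,(666,79)),((-42,-24),.067,(268,206)),((-42,24),.067,(503,206)),((-50,0),.079,(386,179))]
X=[plane("wrist",z(u),h,c)[0,:2] for m,h,u in pts];M=[m for m,_,_ in pts]
N=fit(M,X,[.513,-.1,-2.33]);fit(M[:2]+M[2:4],X[:4],[.513,-.1,-2.33])
B=plane("wrist",[z((156,292)),z((610,292))],.1503,c)[:,:2]
print("len",np.linalg.norm(B[0]-B[1]))
b=fit([(-45,-30),(-45,30)],B,[.513,-.1,-2.33])
d=b[:2]-N[:2];a=N[2];print("board-nest in nest axes mm",1000*np.array([d@[np.cos(a),np.sin(a)],d@[-np.sin(a),np.cos(a)]]),np.degrees(b[2]-a))
E
```

```text
[ 0.5136 -0.1005] -133.52 [[1.0, -0.5], [-0.6, 1.1], [-0.5, -0.1], [-0.0, -0.6], [0.1, 0.2]]
[ 0.5136 -0.1005] -133.52 [[1.1, -0.4], [-0.6, 1.1], [-0.5, -0.1], [0.0, -0.6]]
len 0.060201863741042944
[ 0.514  -0.0993] -133.48 [[0.1, -0.1], [-0.1, 0.1]]
board-nest in nest axes mm [-1.1888267  -0.49516131] 0.03897070174539303
```

move_arm(targets="0 0 0 -0.11 0.03 1 2;0 0 0 -0.11 0.03 2.5 2;0 0 0 -0.11 0.03 4 2;0 0 0 -0.11 0.03 5.2 2;0 0 0 -0.11 0.03 6 2;0 0 0 -0.11 0.03 6.4 2;0 0 0 -0.11 0.03 6.4 2;0 0 0 -0.11 0.03 6.4 2;0 0 0 -0.11 0.03 6.4 2")

```text
t: 8.78
tcp_pos: [0.5132, -0.1014, 0.0931]
eef_rot: [2.886, 1.239, 0.001]
wrist_force: [1.1, 0.2, -1.1]
grip_width: 0.32
```

```bash
python3 - <<'E'
from h import *
s=robot.sense();print(s["tcp_pos"],s["eef_rot"],s["wrist_force"],s["grip_width"])
c=robot.get_calibration("wrist");p,d=robot.snapshot("wrist");np.savez("w6.npz",p=p,d=d,K=c["K"],T=c["camera_from_world"])
cv2.imwrite("pics/w6.png",cv2.resize(p[100:300,180:380,::-1],None,fx=3,fy=3,interpolation=cv2.INTER_CUBIC))
p,d=robot.snapshot("side");cv2.imwrite("pics/s6.png",cv2.resize(p[110:210,240:350,::-1],None,fx=6,fy=6,interpolation=cv2.INTER_CUBIC))
go([.5126,-.1004,.075],-43.5)
E
```

```text
[ 0.51320269 -0.10138307  0.09305944] [2.88634314e+00 1.23876314e+00 1.43736016e-03] [ 1.08493088  0.2186396  -1.07807755] 0.32049932047478014
turn [ 0.1 -0.  -0. ] shift cm [ 0.03 -0.11  1.81]
```

View pics/w6.png

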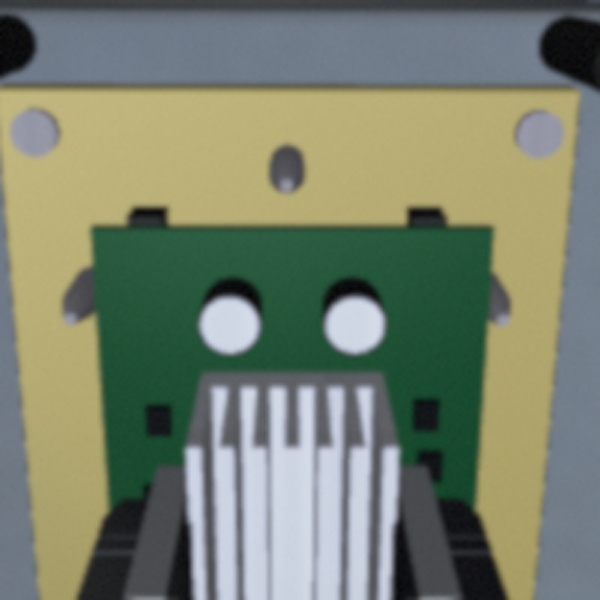

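View pics/s6.png

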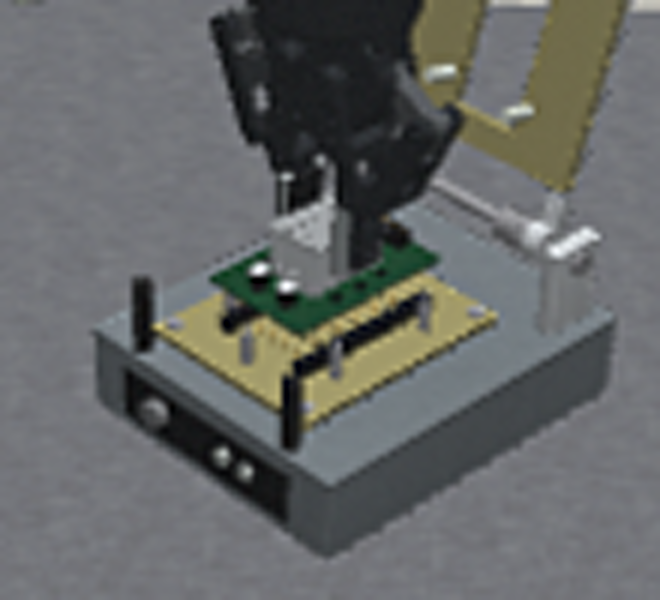

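```bash
python3 - <<'E'
from fit import *
f=np.load("w6.npz");c=dict(K=f["K"],camera_from_world=f["T"])
z=lambda a:(np.array(a)-1.)/3+[180,100]
pts=[((-42,-24),.067,(149,208)),((-42,24),.067,(426,208)),((-50,0),.0785,(288,184)),((-28,-35),.0785,(70,319)),((-28,35),.0785,(504,319))]
X=[plane("wrist",z(u),h,c)[0,:2] for m,h,u in pts];M=[m for m,_,_ in pts]
N=fit(M,X,[.513,-.1,-2.33])
zb=.0931-.0074+.002
B=plane("wrist",[z((93,227)),z((493,227))],zb,c)[:,:2]
print("len",np.linalg.norm(B[0]-B[1]))
b=fit([(-45,-30),(-45,30)],B,[.513,-.1,-2.33])
d=b[:2]-N[:2];a=N[2];print("board-nest mm",1000*np.array([d@[np.cos(a),np.sin(a)],d@[-np.sin(a),np.cos(a)]]),np.degrees(b[2]-a))
E
```

```text
[ 0.5135 -0.1005] -133.57 [[-1.1, -0.4], [-0.4, -1.1], [0.2, 0.3], [1.1, 0.2], [0.1, 1.0]]
len 0.060089338823760496
[ 0.5142 -0.1011] -133.53 [[0.0, -0.0], [-0.0, 0.0]]
board-nest mm [-0.0513775   0.92634221] 0.04004618033170128
```

move_arm(targets="0 0 0 0 -0.09 0 2;0 0 0 0 -0.09 0.3 2;0 0 0 0 -0.09 0.6 2;0 0 0 0 -0.09 0.6 2;0 0 0 0 -0.09 0.6 2")

```text
t: 9.3
tcp_pos: [0.5119, -0.1006, 0.0859]
eef_rot: [-2.887, -1.239, 0.001]
wrist_force: [0.5, 0.0, -0.4]
grip_width: 0.318
```

```bash
python3 - <<'E'
from h import *
s=robot.sense();print(s["tcp_pos"],s["wrist_force"],s["grip_width"])
c=robot.get_calibration("wrist");p,d=robot.snapshot("wrist");np.savez("w7.npz",p=p,d=d,K=c["K"],T=c["camera_from_world"])
cv2.imwrite("pics/w7.png",cv2.resize(p[100:300,180:380,::-1],None,fx=3,fy=3,interpolation=cv2.INTER_CUBIC))
E
```

```text
[ 0.5119396  -0.10064917  0.08594439] [ 0.52140488  0.01149129 -0.3936866 ] 0.3175814575588112
```

View pics/w7.png

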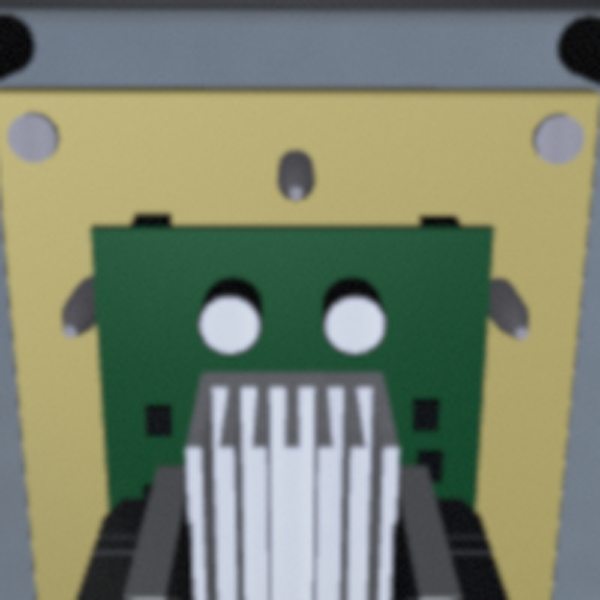

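move_arm(targets="0 0 0 0 0.02 0.25 2;0 0 0 0 0.02 0.5 2;0 0 0 0 0.02 0.7 2;0 0 0 0 0.02 0.8 2;0 0 0 0 0.02 0.8 2")

```text
t: 9.77
tcp_pos: [0.5121, -0.1008, 0.0779]
eef_rot: [-2.887, -1.239, 0.001]
wrist_force: [-0.4, -0.4, -1.7]
grip_width: 0.319
```

```bash
python3 - <<'E'
from h import *
s=robot.sense();print(s["tcp_pos"],s["wrist_force"],s["moment"],s["grip_width"])
c=robot.get_calibration("wrist");p,d=robot.snapshot("wrist")
cv2.imwrite("pics/w8.png",cv2.resize(p[100:300,180:380,::-1],None,fx=3,fy=3,interpolation=cv2.INTER_CUBIC))
E
```

```text
[ 0.51208552 -0.100815    0.07788334] [-0.42802142 -0.39542966 -1.65490955] [-0.02003384  0.06092174  0.02378853] 0.31898120056470636
```

View pics/w8.png

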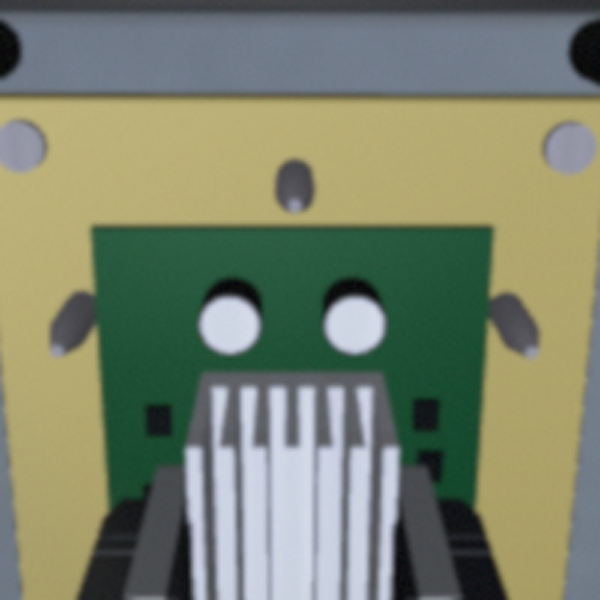

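move_arm(targets="0 0 0 0 0 0.15 2;0 0 0 0 0 0.3 2;0 0 0 0 0 0.35 2;0 0 0 0 0 0.35 2")

```text
t: 10.15
tcp_pos: [0.5122, -0.1008, 0.0746]
eef_rot: [-2.887, -1.239, 0.0]
wrist_force: [0.9, -1.3, -1.5]
grip_width: 0.319
```

move_arm(targets="0 0 0 0 0 0.05 2;0 0 0 0 0 0.1 2;0 0 0 0 0 0.1 2")

```text
t: 10.4
tcp_pos: [0.5123, -0.1008, 0.0741]
eef_rot: [2.887, 1.239, 0.0]
wrist_force: [-2.1, 0.4, 3.3]
grip_width: 0.317
```

move_arm(targets="0 0 0 0 0 0 3;0 0 0 0 0 0 3.5;0 0 0 0 0 0 4.2;0 0 0 0 0 0 4.2;0 0 0 0 0 0 4.2;0 0 0 0 0 -1 4.2;0 0 0 0 0 -3 4.2;0 0 0 0 0 -6 4.2;0 0 0 0 0 -9 4.2;0 0 0 0 0 -12 4.2;0 0 0 0 0 -16 4.2;0 0 0 0 0 -20 4.2;0 0 0 0 0 -22 4.2;0 0 0 0 0 -22 4.2;0 0 0 0 0 -22 4.2")

```text
t: 11.65
tcp_pos: [0.5128, -0.1009, 0.2957]
eef_rot: [2.885, 1.238, 0.004]
wrist_force: [-0.3, 0.5, -0.8]
grip_width: 0.493
```

```bash
python3 - <<'E'
from h import *
s=robot.sense();print(s["tcp_pos"],s["wrist_force"],s["joints"],s["grip_width"])
c=robot.get_calibration("wrist");p,d=robot.snapshot("wrist");np.savez("w9.npz",p=p,d=d,K=c["K"],T=c["camera_from_world"])
cv2.imwrite("pics/w9.png",cv2.resize(p[50:400,100:460,::-1],None,fx=1.7,fy=1.7,interpolation=cv2.INTER_CUBIC))
p,d=robot.snapshot("side");cv2.imwrite("pics/s9.png",cv2.resize(p[60:210,240:390,::-1],None,fx=4,fy=4,interpolation=cv2.INTER_CUBIC))
E
```

```text
[ 0.51277354 -0.10092897  0.29566314] [-0.27514788  0.50047835 -0.84416466] [-1.94350199e-01  5.24020555e-02  2.66369114e-01  1.78172583e+00
  9.21454813e-06  2.13642726e+00] 0.4931340939365981
```

View pics/w9.png

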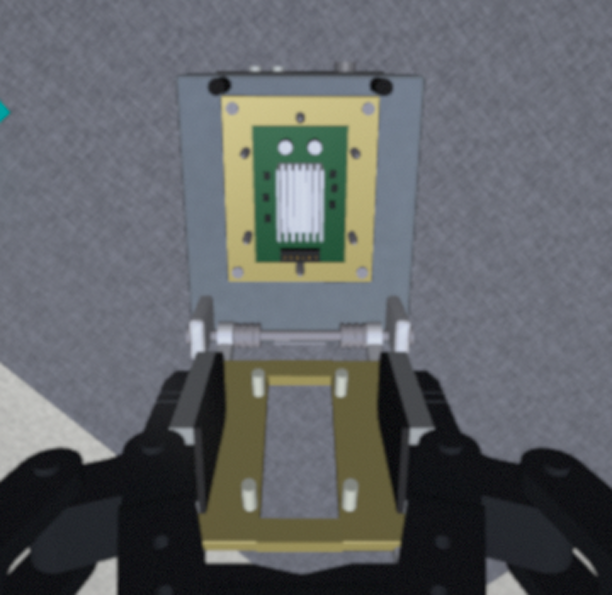

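View pics/s9.png

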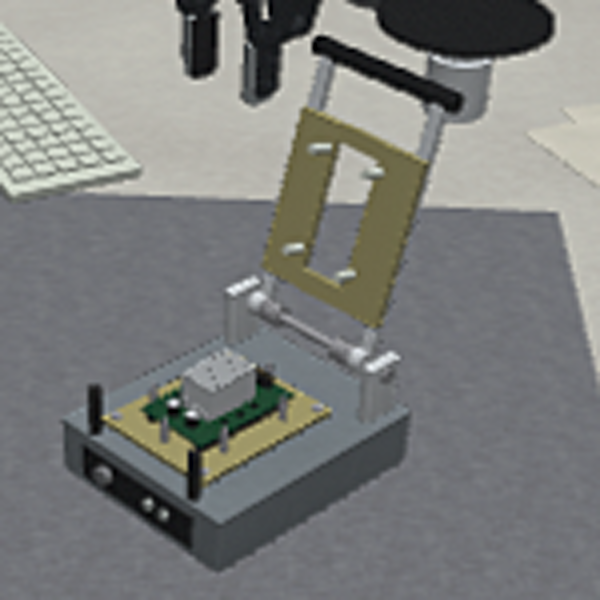

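The board sits centred between all six pins, with its header (zoom (300,255)) towards the hinge. Next is the handle.

```bash
python3 - <<'E'
from h import *
go([.413,-.2057,.36],46.5)
E
```

```text
turn [ -0.1  -0.  -90. ] shift cm [-14.43   0.04  -6.67]
```

move_arm(targets="0 0 -7 0 0 -3 4.2;0 0 -14 0 0 -6 4.2;0 0 -21 -1 0 -6.7 4.2;0 0 -28 -3 0 -6.7 4.2;0 0 -35 -5 0 -6.7 4.2;0 0 -42 -7 0 -6.7 4.2;0 0 -49 -9 0 -6.7 4.2;0 0 -56 -11 0 -6.7 4.2;0 0 -63 -13 0 -6.7 4.2;0 0 -70 -14.4 0 -6.7 4.2;0 0 -77 -14.4 0 -6.7 4.2;0 0 -84 -14.4 0 -6.7 4.2;0 0 -90 -14.4 0 -6.7 4.2;0 0 -90 -14.4 0 -6.7 4.2;0 0 -90 -14.4 0 -6.7 4.2;0 0 -90 -14.4 0 -6.7 4.2")

```text
t: 13.08
tcp_pos: [0.413, -0.2051, 0.3602]
eef_rot: [-1.17, -2.915, -0.0]
wrist_force: [0.4, -0.8, -1.0]
grip_width: 0.494
```

```bash
python3 - <<'E'
from h import *
s=robot.sense();print(s["tcp_pos"],s["joints"],s["grip_width"])
c=robot.get_calibration("wrist");p,d=robot.snapshot("wrist");np.savez("w10.npz",p=p,d=d,K=c["K"],T=c["camera_from_world"])
cv2.imwrite("pics/w10.png",p[:,:,::-1])
go([.413,-.2057,.244],46.5)
E
```

```text
[ 0.4129909  -0.20510561  0.36020658] [-4.60952499e-01 -3.41639239e-02  3.11302956e-01  1.91732484e+00
  1.20444936e-06  3.02404797e-01] 0.49368221442947896
turn [-0.  -0.  -0.2] shift cm [-0.05 -0.04 11.63]
```

View pics/w10.png

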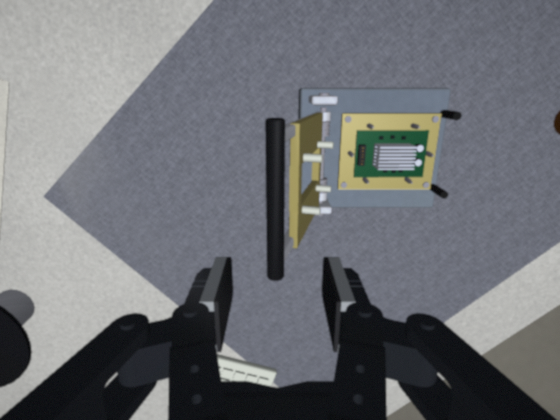

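```bash
python3 - <<'E'
from h import *
f=np.load("w10.npz");c=dict(K=f["K"],camera_from_world=f["T"])
q=plane("wrist",[[275,119],[276,279]],.265,c);print(q,q.mean(0),np.linalg.norm(q[0]-q[1]),np.degrees(np.arctan2(*(q[1]-q[0])[1::-1])))
go(q.mean(0)*[1,1,0]+[0,0,.244],46.5)
E
```

```text
[[ 0.36854623 -0.16312247  0.265     ]
 [ 0.45927572 -0.24909729  0.265     ]] [ 0.41391097 -0.20610988  0.265     ] 0.12499404389416706 -43.45868702087685
turn [-0.  -0.  -0.2] shift cm [-1.400e-01 -1.000e-02  1.163e+01]
```

Everything agrees: handle middle (0.4135, -0.206), line yaw -43.5°. I'll descend and grip.

move_arm(targets="0 0 0 -0.1 0 2 4.2;0 0 0 -0.1 0 5 4.2;0 0 0 -0.1 0 8 4.2;0 0 0 -0.1 0 10 4.2;0 0 0 -0.1 0 11.2 4.2;0 0 0 -0.1 0 11.6 4.2;0 0 0 -0.1 0 11.6 4.2;0 0 0 -0.1 0 11.6 4.2")

```text
t: 13.8
tcp_pos: [0.4139, -0.2059, 0.2455]
eef_rot: [1.166, 2.916, -0.0]
wrist_force: [-0.3, -0.2, 0.8]
grip_width: 0.495
```

move_arm(targets="0 0 0 0 0 0 2.5;0 0 0 0 0 0 1.8;0 0 0 0 0 0 0.8;0 0 0 0 0 0 0.8;0 0 0 0 0 0 0.8;0 0 0 0 0 0 0.8", newtons=35)

```text
t: 14.3
tcp_pos: [0.4139, -0.2064, 0.2457]
eef_rot: [1.165, 2.916, -0.001]
wrist_force: [-2.1, -3.0, 5.9]
grip_width: 0.148
```

```bash
python3 - <<'E'
from h import *
s=robot.sense();print(s["tcp_pos"],s["wrist_force"],s["moment"],s["grip_width"]*85)
p,d=robot.snapshot("wrist");cv2.imwrite("pics/w11.png",p[:,:,::-1])
p,d=robot.snapshot("side");cv2.imwrite("pics/s11.png",cv2.resize(p[0:210,200:420,::-1],None,fx=2.8,fy=2.8,interpolation=cv2.INTER_CUBIC))
E
```

```text
[ 0.41392884 -0.20635011  0.24573462] [-2.05776465 -3.01071252  5.90280386] [-0.48547306  0.33023962  0.04355235] 12.60858939337029
```

View pics/w11.png

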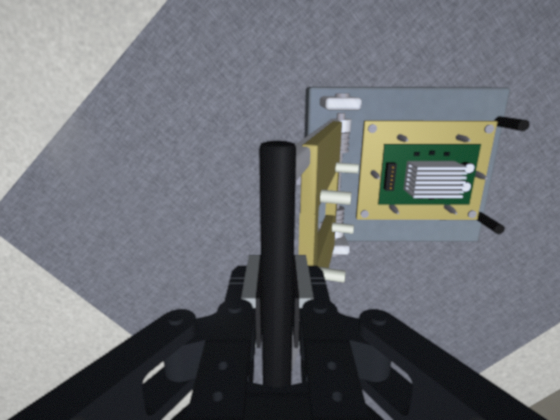

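View pics/s11.png

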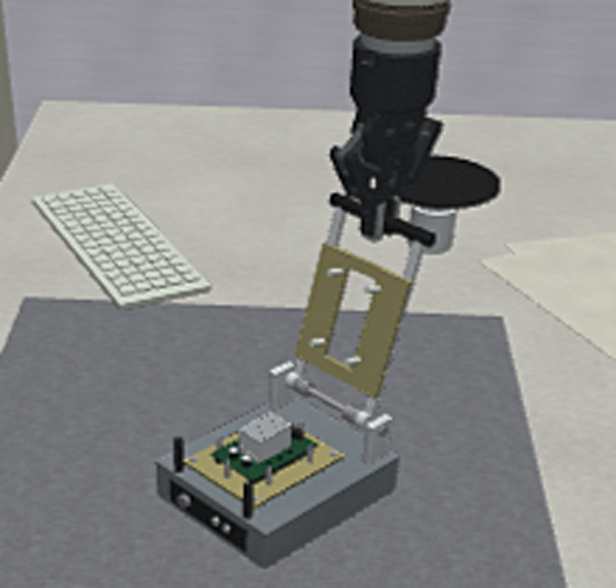

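```bash
python3 - <<'E'
import numpy as np
f=lambda t:np.array([-.185*np.cos(t)+.0045*np.sin(t),.185*np.sin(t)+.0045*np.cos(t)])
def tab(t0,t1,n):
    r=[]
    for t in np.linspace(t0,t1,n+1)[1:]:
        d=(f(t)-f(t0))*100; r.append(f"0 0 0 0 {-d[0]:.2f} {-d[1]:.2f} 0.8")
    print(";".join(r))
tab(1.85,1.4,9)
E
```

```text
0 0 0 0 0.89 -0.25 0.8;0 0 0 0 1.79 -0.46 0.8;0 0 0 0 2.70 -0.63 0.8;0 0 0 0 3.62 -0.75 0.8;0 0 0 0 4.54 -0.82 0.8;0 0 0 0 5.47 -0.85 0.8;0 0 0 0 6.39 -0.83 0.8;0 0 0 0 7.31 -0.76 0.8;0 0 0 0 8.23 -0.65 0.8
```

move_arm(targets="0 0 0 0 0.89 -0.25 0.8;0 0 0 0 1.79 -0.46 0.8;0 0 0 0 2.70 -0.63 0.8;0 0 0 0 3.62 -0.75 0.8;0 0 0 0 3.62 -0.75 0.8")

```text
t: 14.82
tcp_pos: [0.4396, -0.1794, 0.2533]
eef_rot: [1.164, 2.916, -0.001]
wrist_force: [-2.1, -3.5, 7.3]
grip_width: 0.151
```

```bash
python3 - <<'E'
from h import *
s=robot.sense();print(s["tcp_pos"],s["eef_rot"],s["wrist_force"],s["moment"],s["grip_width"]*85)
f=lambda t:np.array([-.185*np.cos(t)+.0045*np.sin(t),.185*np.sin(t)+.0045*np.cos(t)])
N=np.array([.513,-.1003]);x=np.array([np.cos(np.radians(-133.5)),np.sin(np.radians(-133.5))])
def e(t):
    q=f(t);return np.r_[N+x*(.09+q[0]),.086+q[1]]
print("handle exp",e(1.65))
p,d=robot.snapshot("side");cv2.imwrite("pics/s12.png",cv2.resize(p[0:210,200:420,::-1],None,fx=2.8,fy=2.8,interpolation=cv2.INTER_CUBIC))
E
```

```text
[ 0.43963277 -0.17944754  0.25333287] [ 1.16411362e+00  2.91583241e+00 -1.25443371e-03] [-2.0823901  -3.54364452  7.27270631] [-0.81968002  0.50818441 -0.05072584] 12.866198877348438
handle exp [ 0.43788451 -0.17945521  0.27006399]
```

View pics/s12.png

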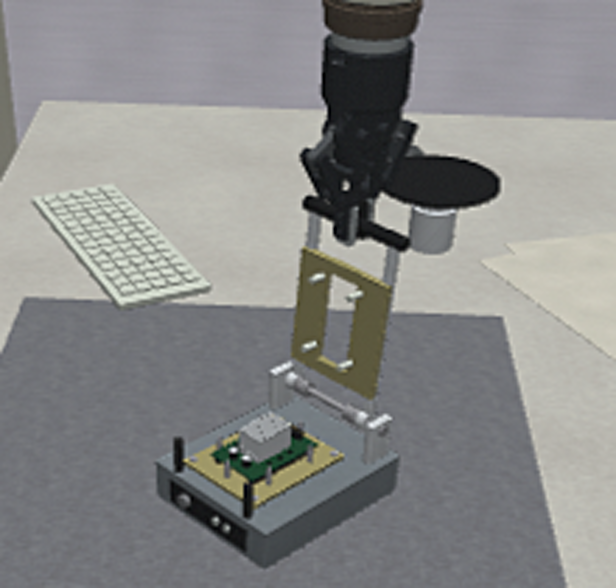

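```bash
python3 - <<'E'
import numpy as np
f=lambda t:np.array([-.185*np.cos(t)+.0045*np.sin(t),.185*np.sin(t)+.0045*np.cos(t)])
def tab(t0,t1,n):
    r=[]
    for t in np.linspace(t0,t1,n+1)[1:]:
        d=(f(t)-f(t0))*100; r.append(f"0 0 0 0 {-d[0]:.2f} {-d[1]:.2f} 0.8")
    print(";".join(r))
tab(1.65,1.15,10);tab(1.15,.65,10);tab(.65,.25,8);tab(.25,0,8)
E
```

```text
0 0 0 0 0.92 -0.07 0.8;0 0 0 0 1.85 -0.10 0.8;0 0 0 0 2.77 -0.08 0.8;0 0 0 0 3.69 -0.01 0.8;0 0 0 0 4.61 0.10 0.8;0 0 0 0 5.52 0.26 0.8;0 0 0 0 6.43 0.46 0.8;0 0 0 0 7.32 0.71 0.8;0 0 0 0 8.20 1.00 0.8;0 0 0 0 9.06 1.34 0.8
0 0 0 0 0.84 0.38 0.8;0 0 0 0 1.67 0.80 0.8;0 0 0 0 2.47 1.26 0.8;0 0 0 0 3.25 1.76 0.8;0 0 0 0 4.00 2.30 0.8;0 0 0 0 4.73 2.87 0.8;0 0 0 0 5.42 3.49 0.8;0 0 0 0 6.08 4.13 0.8;0 0 0 0 6.71 4.81 0.8;0 0 0 0 7.31 5.52 0.8
0 0 0 0 0.56 0.74 0.8;0 0 0 0 1.08 1.50 0.8;0 0 0 0 1.56 2.29 0.8;0 0 0 0 2.01 3.10 0.8;0 0 0 0 2.41 3.94 0.8;0 0 0 0 2.77 4.79 0.8;0 0 0 0 3.09 5.66 0.8;0 0 0 0 3.36 6.54 0.8
0 0 0 0 0.15 0.56 0.8;0 0 0 0 0.28 1.12 0.8;0 0 0 0 0.39 1.69 0.8;0 0 0 0 0.49 2.26 0.8;0 0 0 0 0.56 2.83 0.8;0 0 0 0 0.62 3.41 0.8;0 0 0 0 0.66 3.99 0.8;0 0 0 0 0.69 4.56 0.8
```

move_arm(targets="0 0 0 0 0.92 -0.07 0.8;0 0 0 0 1.85 -0.10 0.8;0 0 0 0 2.77 -0.08 0.8;0 0 0 0 3.69 -0.01 0.8;0 0 0 0 4.61 0.10 0.8;0 0 0 0 5.52 0.26 0.8;0 0 0 0 6.43 0.46 0.8;0 0 0 0 7.32 0.71 0.8;0 0 0 0 8.20 1.00 0.8;0 0 0 0 9.06 1.34 0.8;0 0 0 0 9.06 1.34 0.8")

```text
t: 15.78
tcp_pos: [0.5024, -0.1132, 0.2383]
eef_rot: [1.164, 2.918, 0.0]
wrist_force: [3.2, -4.6, 3.0]
grip_width: 0.144
```

```bash
cat > chk.py <<'E'
from h import *
import sys
s=robot.sense();print(s["tcp_pos"],s["eef_rot"],s["wrist_force"],s["moment"],s["grip_width"]*85)
f=lambda t:np.array([-.185*np.cos(t)+.0045*np.sin(t),.185*np.sin(t)+.0045*np.cos(t)])
N=np.array([.513,-.1003]);x=np.array([np.cos(np.radians(-133.5)),np.sin(np.radians(-133.5))])
q=f(float(sys.argv[1]));print("handle exp",np.r_[N+x*(.09+q[0]),.086+q[1]])
p,d=robot.snapshot("side");cv2.imwrite(f"pics/{sys.argv[2]}.png",cv2.resize(p[30:210,200:420,::-1],None,fx=3,fy=3,interpolation=cv2.INTER_CUBIC))
E
python3 chk.py 1.15 s13
```

```text
[ 0.5023872  -0.11315814  0.23827894] [1.16395193e+00 2.91752641e+00 3.58439882e-04] [ 3.15196314 -4.60768269  3.04257821] [-1.0949934  -0.40932683 -0.11100599] 12.205484549547622
handle exp [ 0.50023979 -0.11374645  0.25669952]
```

View pics/s13.png

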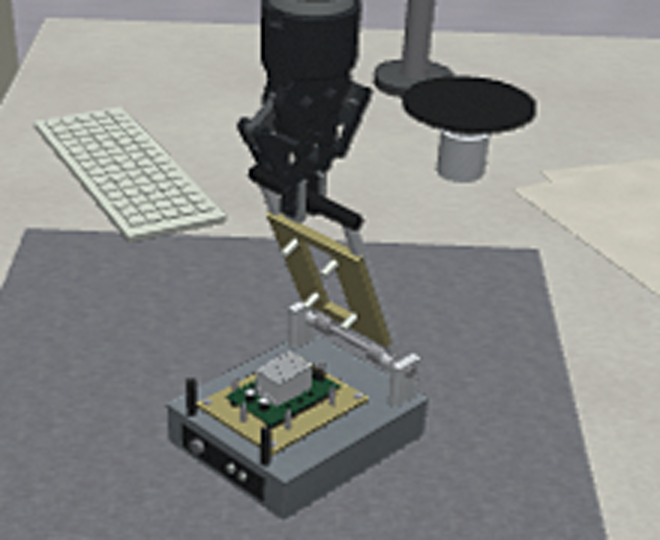

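move_arm(targets="0 0 0 0 0.84 0.38 0.8;0 0 0 0 1.67 0.80 0.8;0 0 0 0 2.47 1.26 0.8;0 0 0 0 3.25 1.76 0.8;0 0 0 0 4.00 2.30 0.8;0 0 0 0 4.73 2.87 0.8;0 0 0 0 5.42 3.49 0.8;0 0 0 0 6.08 4.13 0.8;0 0 0 0 6.71 4.81 0.8;0 0 0 0 7.31 5.52 0.8;0 0 0 0 7.31 5.52 0.8")

```text
t: 16.75
tcp_pos: [0.5521, -0.0604, 0.1821]
eef_rot: [-1.165, -2.917, 0.0]
wrist_force: [2.0, -5.3, 3.1]
grip_width: 0.145
```

```bash
python3 chk.py .65 s14
```

```text
[ 0.55213564 -0.06039102  0.18210234] [-1.16456003e+00 -2.91699560e+00  1.97196356e-04] [ 1.99236329 -5.30689947  3.09567896] [-1.18627807 -0.25667719 -0.08405203] 12.338859624047155
handle exp [ 0.55055123 -0.06072926  0.20154186]
```

View pics/s14.png

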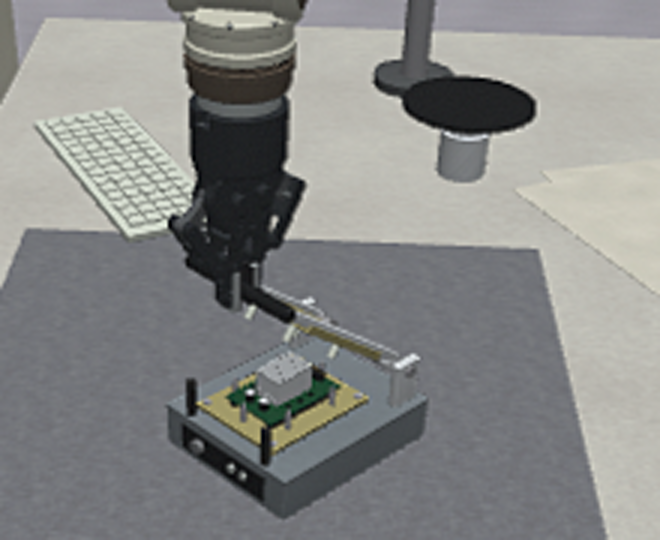

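move_arm(targets="0 0 0 0 0.56 0.74 0.8;0 0 0 0 1.08 1.50 0.8;0 0 0 0 1.56 2.29 0.8;0 0 0 0 2.01 3.10 0.8;0 0 0 0 2.41 3.94 0.8;0 0 0 0 2.77 4.79 0.8;0 0 0 0 3.09 5.66 0.8;0 0 0 0 3.36 6.54 0.8;0 0 0 0 3.36 6.54 0.8", newtons=50)

```text
t: 17.55
tcp_pos: [0.5748, -0.0365, 0.1164]
eef_rot: [-1.165, -2.917, 0.001]
wrist_force: [1.2, -6.4, 5.2]
grip_width: 0.143
```

```bash
python3 chk.py .25 s15
```

```text
[ 0.57483071 -0.03654773  0.11635796] [-1.16497214e+00 -2.91677236e+00  1.39442941e-03] [ 1.21538114 -6.37691917  5.18040975] [-1.44647017 -0.05144008 -0.02232615] 12.18049373274142
handle exp [ 0.57366846 -0.03636878  0.13612984]
```

View pics/s15.png

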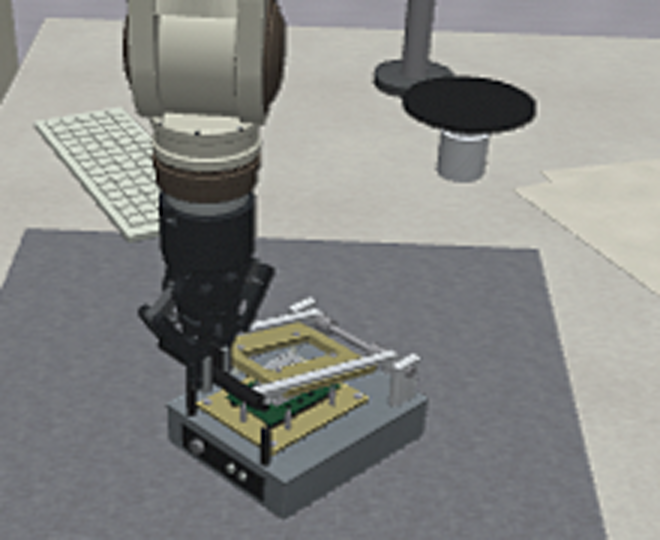

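move_arm(targets="0 0 0 0 0.15 0.56 0.8;0 0 0 0 0.28 1.12 0.8;0 0 0 0 0.39 1.69 0.8;0 0 0 0 0.49 2.26 0.8;0 0 0 0 0.56 2.83 0.8;0 0 0 0 0.62 3.41 0.8;0 0 0 0 0.66 3.99 0.8;0 0 0 0 0.66 3.99 0.8", newtons=70)

```text
t: 18.27
tcp_pos: [0.5785, -0.0325, 0.0773]
eef_rot: [-1.166, -2.916, 0.003]
wrist_force: [-3.6, -9.4, 5.6]
grip_width: 0.134
```

```bash
python3 chk.py .031 s16
```

```text
[ 0.57851547 -0.03246383  0.07732163] [-1.16588664 -2.91596714  0.00314828] [-3.63437771 -9.43981403  5.57730624] [-1.67139677  0.46937868 -0.15157884] 11.383760524826817
handle exp [ 0.57823649 -0.03155508  0.09623192]
```

View pics/s16.png

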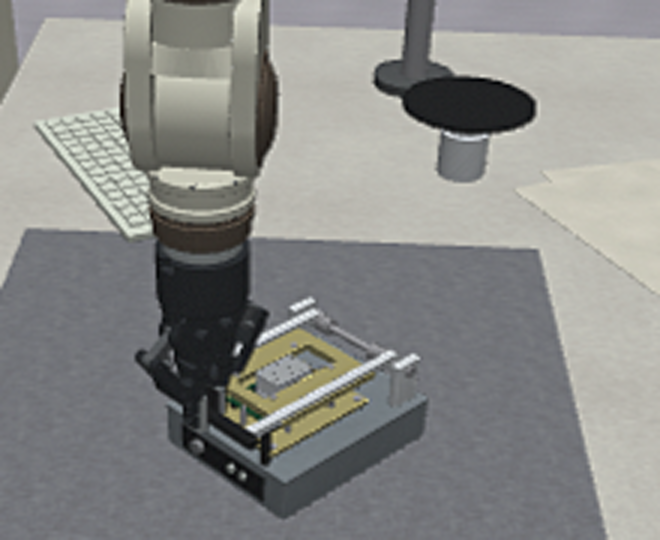

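Nearly down. The last few millimetres I'll take slowly and watch the force for the stops.

move_arm(targets="0 0 0 0 0.02 0.2 0.8;0 0 0 0 0.02 0.4 0.8;0 0 0 0 0.03 0.58 0.8;0 0 0 0 0.03 0.58 0.8;0 0 0 0 0.03 0.58 0.8")

```text
t: 18.73
tcp_pos: [0.5787, -0.0325, 0.0761]
eef_rot: [1.166, 2.915, -0.002]
wrist_force: [-17.5, -9.2, 34.0]
grip_width: 0.138
```

move_arm(targets="0 0 0 0 0 0.1 0.8;0 0 0 0 0 0.1 0.8;0 0 0 0 0 0.1 0.8")

```text
t: 18.98
tcp_pos: [0.5788, -0.0325, 0.0759]
eef_rot: [1.166, 2.915, -0.002]
wrist_force: [-19.7, -9.5, 38.3]
grip_width: 0.138
```

```bash
python3 chk.py 0 s17; python3 - <<'E'
from h import *
p,d=robot.snapshot("wrist");cv2.imwrite("pics/w17.png",p[:,:,::-1])
E
```

```text
[ 0.57875951 -0.03247459  0.07591532] [ 1.16607152e+00  2.91484740e+00 -1.62041504e-03] [-19.74401592  -9.53765293  38.29755252] [-1.69151076  3.86541717 -0.09401419] 11.753833080292047
handle exp [ 0.57839368 -0.03138943  0.0905    ]
```

View pics/s17.png

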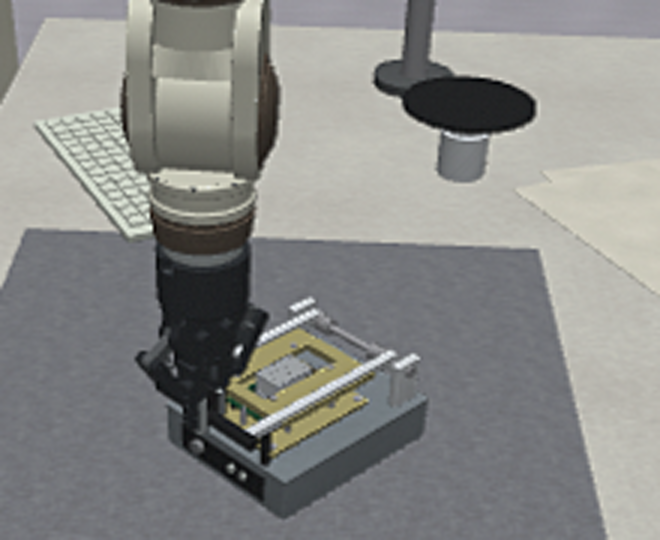

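View pics/w17.png

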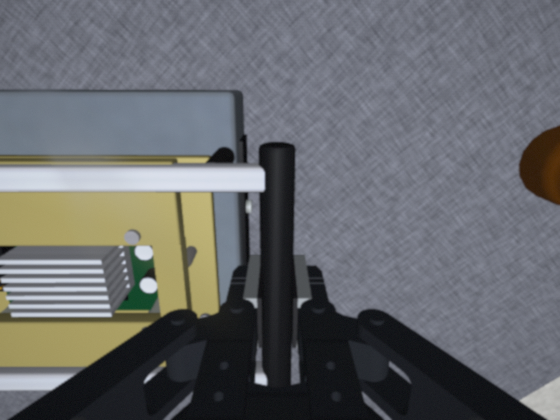

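```bash
cat > ang.py <<'E'
from h import *
N=np.array([.513,-.1003]);a=np.radians(-133.5);x=np.array([np.cos(a),np.sin(a)]);y=np.array([-x[1],x[0]])
import sys
for n in("scene","side"):
    p,d=robot.snapshot(n);P=cloud(n,d)
    cv2.imwrite(f"pics/{sys.argv[1]}_{n}.png",cv2.resize(p[200:330,90:240,::-1] if n=="scene" else p[130:210,240:350,::-1],None,fx=5,fy=5,interpolation=cv2.INTER_CUBIC))
    h=cv2.cvtColor(p,cv2.COLOR_RGB2HSV);Q=P.reshape(-1,3);X=(Q[:,:2]-N)@x;Y=(Q[:,:2]-N)@y
    m=(X>-.06)&(X<.07)&(abs(Y)<.056)&(Q[:,2]>.085)&(Q[:,2]<.12)&(h[...,1].ravel()>60)&(abs(h[...,0].ravel().astype(int)-25)<10)
    A=np.c_[X[m],Y[m],np.ones(m.sum())];z=Q[m,2]
    for _ in range(3):
        c=np.linalg.lstsq(A,z,rcond=None)[0];r=abs(A@c-z);k=r<.003;A,z=A[k],z[k]
    print(n,m.sum(),len(z),"slopes",c[:2].round(4),"z at hinge X.09",(c[0]*.09+c[2]).round(4),"X range",A[:,0].min(),A[:,0].max())
E
python3 ang.py f1
```

```text
scene 1288 1235 slopes [ 0.0021 -0.0017] z at hinge X.09 0.09 X range -0.054941832844865805 0.062322084486822145
side 416 414 slopes [0.0017 0.0035] z at hinge X.09 0.0873 X range -0.05698165168748968 0.06402329289166485
```

View pics/f1_scene.png

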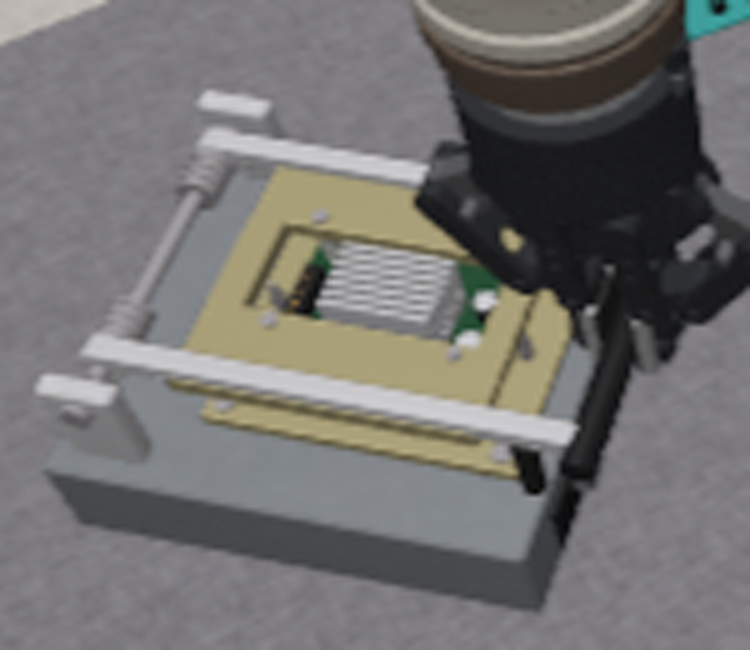

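View pics/f1_side.png

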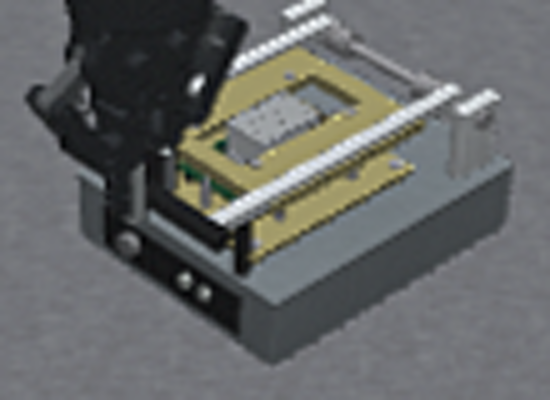

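move_arm(targets="0 0 0 0 -0.1 -0.1 0.8;0 0 0 0 -0.2 -0.2 0.8;0 0 0 0 -0.2 -0.2 0.8;0 0 0 0 -0.2 -0.2 0.8")

```text
t: 19.52
tcp_pos: [0.5787, -0.0325, 0.0764]
eef_rot: [1.164, 2.915, 0.003]
wrist_force: [-7.7, -2.1, 25.0]
grip_width: 0.135
```

```bash
python3 chk.py 0 s18;python3 ang.py f2
```

```text
[ 0.57867336 -0.03254044  0.07640799] [1.16433938 2.91506276 0.00337953] [-7.71054208 -2.08591495 24.98538267] [-0.23932774  1.37941294 -0.18965936] 11.515553150438219
handle exp [ 0.57839368 -0.03138943  0.0905    ]
scene 1294 1228 slopes [ 0.0022 -0.0004] z at hinge X.09 0.0901 X range -0.05518507794215642 0.06213812655326974
side 426 422 slopes [ 0.0011 -0.0011] z at hinge X.09 0.0875 X range -0.057819340614280665 0.06326689395259735
```

move_arm(targets="0 0 0 0 0 0 0.8;0 0 0 0 0 0 0.8;0 0 0 0 0 0 0.8;0 0 0 0 0 0 0.8;0 0 0 0 0 0 0.8;0 0 0 0 0 0 0.8;0 0 0 0 0 0 0.8;0 0 0 0 0 0 0.8;0 0 0 0 0 0 0.8;0 0 0 0 0 0 0.8")

```text
t: 20.5
tcp_pos: [0.5787, -0.0325, 0.0764]
eef_rot: [1.164, 2.915, 0.003]
wrist_force: [-7.8, -2.0, 23.7]
grip_width: 0.134
```

```bash
python3 ang.py f3; python3 - <<'E'
from h import *
p,d=robot.snapshot("side");cv2.imwrite("pics/z_side.png",p[:,:,::-1])
E
```

```text
scene 1293 1238 slopes [ 0.0033 -0.0016] z at hinge X.09 0.0902 X range -0.055004507065150886 0.06270547297837645
side 411 409 slopes [-0.0001  0.0041] z at hinge X.09 0.0874 X range -0.05699309235675736 0.062376512087083454
```

View pics/z_side.png

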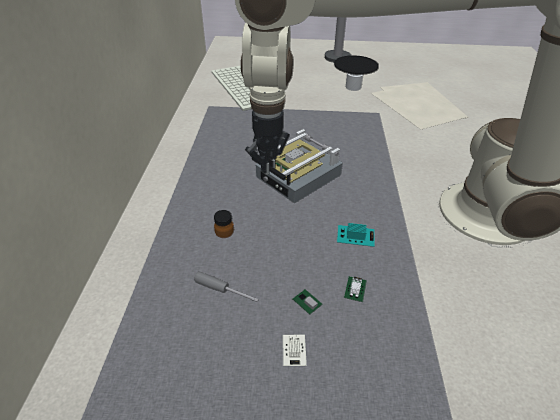

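View pics/f3_scene.png

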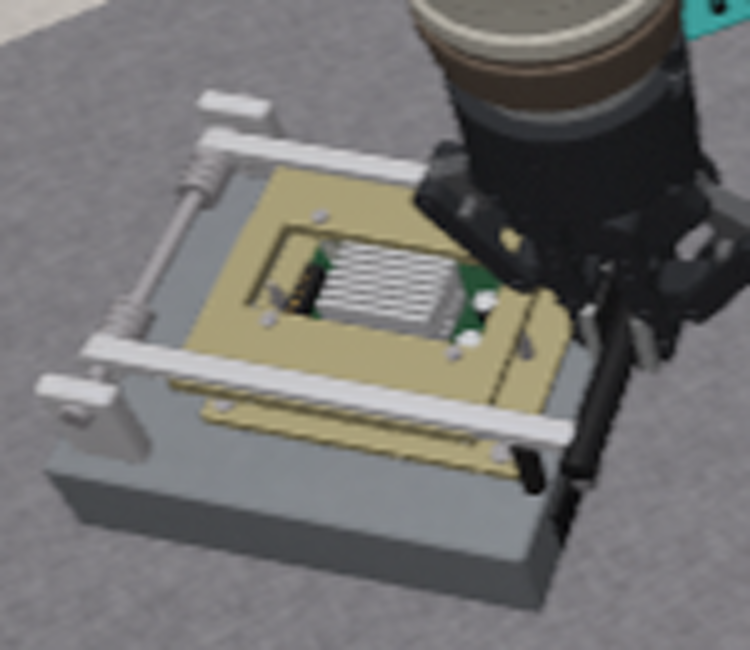

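The frame lies level with its arms on the stop posts, the heat sink shows through the window, the grip is steady and the bystanders haven't moved. Handing in.

```bash
python3 -c "
from rig import robot
print(robot.close_job())"
```

```text
the job is handed in; nothing more can be done
None
```

I laid the power board in the nest with its header towards the hinge and let go of it. I then took the frame by the middle of its handle, swung it down to its stops and handed in at about 20.7 s, still gripping and pressing.

**Board:** the wrist and side pictures taken after release showed it centred between all six guide pins.

**Frame:** its plate was level within about 0.003 rad in both fixed cameras, and its arms rested on the stop posts. The push was steady at about 24 N over the last second, against the roughly 10 N needed.

**Bystanders:** the small board, jar, screwdriver and look-alike boards showed no movement in the last side picture.

- **Tool height:** the tool stopped 4–5 mm higher than I had predicted for the frame fully down. With the plate level and the force rising sharply there, I put this down to the bar sitting a few millimetres deeper in the pads.
- **Force:** the wrist force briefly reached about 44 N in total (38 N vertical) when the frame met its stops, before I eased off.
- **Not checked:** how far the nest was pushed down could not be measured directly.

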